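# Lay out a radio link test on the test plate

### The arm

A 7-joint arm with a two-finger parallel gripper is mounted at the origin on the work surface. World frame = base frame: x ahead of the robot, y to its left, z up, the work surface at z = 0. Lengths are in m, angles in degrees, forces in N, time in s.
With the tool pointing down it reaches from about 0.4 to 0.85 m from the base axis. Payload 4.4 kg.
Tool frame: the origin (TCP) lies on the centre line of the jaws, within the pads' length; the fingertips stand 25 mm ahead of it and the grasp point (between the pads) lies 6 mm ahead of it (env.tcp_to_tips is the distance from the TCP to the fingertips, in m); z points along the fingers, y is the direction in which the jaws open and shut (so a half turn about z gives the same grasp; the last joint's range is limited). The gripper opens to 94 mm and grips with 3 to 60 N. Pads are 16 mm wide; open, the fingers measure 119 mm over their backs; the gripper's body (75 mm by 177 mm) begins 78 mm behind the grasp point.
Start: joints at [61.891, 36.005, 2.206, 86.941, -1.547, 57.084, -1.146], TCP at [0.268, -0.592, 0.23] pointing down, gripper open.
Joint ranges: [-175.42, 175.42], [-21.48, 121.26], [-71.46, 75.88], [10.55, 141.38], [-63.04, 243.04], [13.31, 113.54], [-168.57, 168.57]. Speed limits (degrees/s): [147.25, 147.25, 180, 180, 180, 180, 180].

### API

Orientations are given as [roll, pitch, yaw] about the fixed x, y, z axes, in that order (R = Rz(yaw) Ry(pitch) Rx(roll)).
In Python, from workcell import env, imaging gives the robot as it stands. The module is installed in compiled form; this text tells all that it offers.
- The arm moves only by the tool arm_command, never from a script. Its argument "motion" is a list of rows, each a list of 3 entries, a list of its own where there are three numbers: the shift along the tool's x, y, z in units of 25 mm (1.0 is 25 mm), then the turn, a rotation vector about the tool's x, y, z in units of 5 degrees (1.0 is 5 degrees), then the finger opening in mm, from 0 to 94. In form: [[[tx, ty, tz], [rx, ry, rz], fingers], ...]. A call has 1 to 5 rows; each row is the pose to reach, as a shift and turn from the pose commanded when the call began, along the tool's axes at that moment; what a row does not reach only later rows make up. A row lasts 1/12 s, in which the tool goes at most 41.7 mm and 7.16 degrees, less where a joint would pass 70% of its speed; a pose out of reach is approached as far as the arm can. A call with a gripper value outside its range is refused whole. The fingers move at their own pace and stop on an object; "squeeze" is the grip in N (left out, the last holds). Time passes only in rows, so rows that repeat a pose let the fingers close. It gives the time, the measured TCP pose, the force and the opening at its end, in the units of the state.
- env.observe(): the state, without advancing time (a new reading comes with each control period).
- imaging.grab_frame(name): name is "side" or "top" or "wrist"; returns the picture (384x512x3 uint8, red, green, blue); there is no depth.
- imaging.calibration(name): a dict with "fx", "fy", "cx", "cy" (pixels), "world_to_cam" (4x4, takes a point from world to camera coordinates). Camera axes: x right, y down, z forward; pixel columns grow to the right and rows downward; lengths in m; the calibration is good to about 2 mm. A picture is of the moment at which its call begins: read the wrist's pose just before it. calibration takes no time and is no camera call; for the wrist camera it gives the pose at the moment of the call.
- env.finish_job(): hands the job in, once; it reports no verdict.
The state is a dict: "time": time; "joints": joint angles; "dq": joint speeds; "joint_efforts": joint torques, N m; "tcp_pos": TCP position; "tcp_rot": TCP orientation; "ft_force": force on the tool from outside, world axes, zero at the start; "ft_torque": the same for the moment, N m; "gripper_width": opening from 0.0 (shut) to 1.0 (fully open).
Only numpy, scipy, OpenCV 4.12 (cv2) and the standard library are available. Lean on these libraries where they do the work, as an engineer would, in place of code of your own. Each camera call takes 0.05 s, during which the arm holds its last target.

### The job

Set up the link test on the grey test plate: lay the white plastic spacer in the middle of the plate, half way between the two antennas, its long side along the plate's engraved centre line, and set the tracker flat and centred on top of it. Stand the finned aluminium block, fins up, half way between the spacer and the round antenna with a broad face towards that antenna, and lay the black receiver behind the spacer (the side away from the robot), lengthwise on the centre line and half way between the spacer and the plate's far edge. Leave the brass adapter and the steel coupling nut where they lie.

Things in the scene. Friction and masses are not known exactly. Their poses are not given: they have to be found in the camera images.
- test_plate: Fixed light-grey flat plate on the left or right half of the bench, 260 mm (its x) by 320 mm (y), 6 mm thick (top 6 mm above the bench). Origin: centre of its underside. x points away from the robot (within 0.2 rad of straight ahead), to the far edge 130 mm from the middle; z up. A thin dark engraved centre line runs along x through the middle.
- parts_mat: Fixed blue mat on the other half of the bench, 240 mm (x) by 320 mm (y), 4 mm thick; all loose things listed start on it. Origin: centre of its underside.
- round_antenna: Round black antenna, 50 mm diameter, 16 mm high with a smaller 32 mm step on top, fixed on the plate. Origin: centre of its underside, which is 130 mm from the plate's middle along the plate's +y or -y, opposite the square antenna.
- square_antenna: Square black antenna, 50 x 50 mm, 14 mm high with a brass 34 mm square on top, fixed on the plate at the opposite end from the round one, also 130 mm from the middle. Origin: centre of its underside.
- spacer: White plain plastic slab, 76 mm (x) by 46 mm (y) by 25 mm high (z), 120 g nominal, four small grey dots near its top corners. Origin: centre of its underside. Loose, starts flat on the parts mat (mat surface 4 mm above the bench).
- tracker: White wireless tracker: square 44 x 44 mm, 18 mm high, with 5 mm rounded edges and a thin grey circle on top; 45 g nominal. Origin: centre of its underside; z up. Loose, starts flat on the mat. Its heading on the spacer does not matter.
- shadow_block: Aluminium block with seven fins on top: 50 mm (x) by 24 mm (y) by 40 mm high, lower 32 mm solid; 110 g nominal. The two broad 50 mm faces look along its +y and -y. Origin: centre of its underside; z up. It shades the tracker from the round antenna. Loose, starts upright on the mat.
- receiver: Black receiver box, 60 mm (x) by 26 mm (y) by 16 mm high, grey patch and a tiny green light on top; 40 g nominal. Origin: centre of its underside. Either end may point away from the robot. Loose, starts flat on the mat.
- adapter: Bystander: small stepped brass barrel standing on the mat, 18 mm diameter, 24 mm high. Origin: centre of its underside. Leave it.
- coupling_nut: Bystander: steel ring lying on the mat, 28 mm outside, 14 mm hole, 12 mm high. Origin: centre of its underside. Leave it.

How it is judged:
By the outcome, as a careful person would: the job done as asked, in the order asked, and still so for the second after the job is handed in, with the robot touching nothing.
It also fails if it takes over 99 s, if anything falls off the work surface, if the arm or the gripper's body presses on something with over 40 N, if the wrist force passes 120 N, or if a joint passes its speed limit or range.

## Working session

There is one attempt and no reset: what is moved stays moved. The work goes in short steps, Python scripts to look and compute and a tool call to move; the robot and the scene stay as the last step left them, time stands still between calls to the robot, and variables do not carry over. Pictures are saved under pics/ and viewed, and the job is handed in when it is done.

Besides the shell and the picture viewer there is one more tool, called after "Call:" in YAML: its name, and indented under it one key for each argument. arm_command: Moves the arm, as the interface text tells. Its arguments: {"type":"object","properties":{"motion":{"type":"array","items":{"type":"array"}},"squeeze":{"type":"number"}},"required":["motion"]}

```bash
mkdir -p pics; ls
python3 - <<'E'
from workcell import env, imaging
import cv2
print(env.observe())
for n in ("top","side"):
    f=imaging.grab_frame(n); cv2.imwrite(f"pics/{n}0.png",f[:,:,::-1])
    c=imaging.calibration(n); print(n,c)
E
```

```text
pics
{'time': 0.0, 'joints': array([61.89034917, 36.05709818,  2.20431086, 86.99427274, -1.54790522,
       57.08111544, -1.1458714 ]), 'dq': array([-0.01568954, -0.00634928,  0.00476716, -0.02180089,  0.07680051,
        0.15353576, -0.00291425]), 'joint_efforts': array([-1.81108071e-04, -5.49728143e+01,  1.14339061e+00, -1.86639333e+01,
       -5.22540731e-02,  2.37109372e-02,  1.51256600e-04]), 'tcp_pos': array([ 0.26766598, -0.59168257,  0.22958481]), 'tcp_rot': array([-1.79897249e+02,  1.46668042e-03,  2.43377598e+01]), 'ft_force': array([ 1.21272474, -0.06407689, -0.48497497]), 'ft_torque': array([0.00492519, 0.01529167, 0.01922216]), 'gripper_width': 1.0023811982732271}
top {'fx': 435.95064017802974, 'fy': 435.95064017802974, 'cx': 257.77702428912403, 'cy': 198.22316199869377, 'world_to_cam': array([[-0.02359703, -0.99961108,  0.01486187, -0.00933613],
       [-0.98273388,  0.02046462, -0.18388945,  0.54337531],
       [ 0.18351379, -0.01894451, -0.98283457,  0.92421301],
       [ 0.        ,  0.        ,  0.        ,  1.        ]])}
side {'fx': 443.86711496021945, 'fy': 443.86711496021945, 'cx': 254.33050985674524, 'cy': 192.2845541268229, 'world_to_cam': array([[-0.73306552, -0.68011821,  0.00736017,  0.4000761 ],
       [-0.47074275,  0.49952001, -0.72724207,  0.28535132],
       [ 0.49093402, -0.53658083, -0.68634161,  0.77388691],
       [ 0.        ,  0.        ,  0.        ,  1.        ]])}
```

View pics/top0.png

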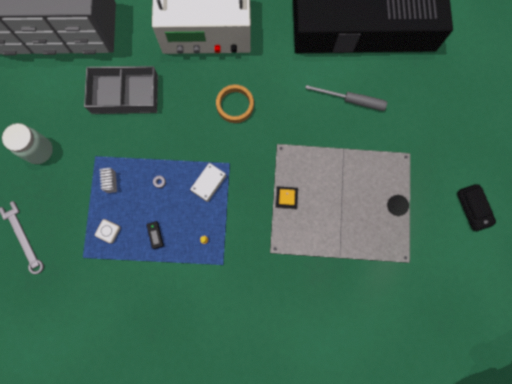

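View pics/side0.png

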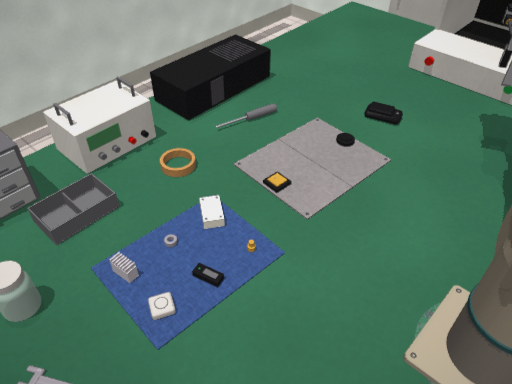

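```bash
cat > h.py <<'E'
import numpy as np, cv2
from workcell import env, imaging
def ray(c,uv,z):
    uv=np.asarray(uv,float).reshape(-1,2)
    T=c["world_to_cam"];R=T[:3,:3];o=-R.T@T[:3,3]
    d=np.c_[(uv[:,0]-c["cx"])/c["fx"],(uv[:,1]-c["cy"])/c["fy"],np.ones(len(uv))]@R
    return (o+d*((z-o[2])/d[:,2])[:,None])[:,:2]
def proj(c,P):
    P=np.asarray(P,float).reshape(-1,3);q=P@c["world_to_cam"][:3,:3].T+c["world_to_cam"][:3,3]
    return np.c_[q[:,0]/q[:,2]*c["fx"]+c["cx"],q[:,1]/q[:,2]*c["fy"]+c["cy"]]
def rect(c,contour,z):
    """contour pixels -> min area rect on plane z: centre(m), long(mm), short(mm), yaw of long side (deg)"""
    p=ray(c,contour.reshape(-1,2),z)*1000
    r=cv2.minAreaRect(p.astype(np.float32)); b=cv2.boxPoints(r)
    e1=b[1]-b[0];e2=b[2]-b[1]
    e=e1 if np.hypot(*e1)>np.hypot(*e2) else e2
    return np.array(r[0])/1000,max(r[1]),min(r[1]),(np.degrees(np.arctan2(e[1],e[0]))+90)%180-90
def blobs(m,amin=20):
    cs,_=cv2.findContours(m.astype(np.uint8),cv2.RETR_EXTERNAL,cv2.CHAIN_APPROX_NONE)
    return sorted([k for k in cs if cv2.contourArea(k)>amin],key=cv2.contourArea,reverse=True)
def cen(k):
    m=cv2.moments(k); return np.array([m["m10"],m["m01"]])/m["m00"]
E
python3 - <<'E'
from h import *
f=cv2.imread("pics/top0.png")[:,:,::-1].copy(); c=imaging.calibration("top")
hsv=cv2.cvtColor(f,cv2.COLOR_RGB2HSV);H,S,V=[hsv[:,:,i].astype(int) for i in range(3)]
np.set_printoptions(precision=4,suppress=True)
roi=np.zeros(V.shape,bool);roi[140:268,262:420]=1
g=(S<60)&(V>70)&roi
m=cv2.morphologyEx(g.astype(np.uint8),cv2.MORPH_CLOSE,np.ones((7,7)))
k=blobs(m)[0];print("plate",rect(c,k,.006),cen(k), ray(c,cen(k),.006))
br=(S>120)&(H>10)&(H<35)&(V>120)&roi
k=blobs(br)[0];print("sq",rect(c,k,.020),ray(c,cen(k),.02))
bl=(V<50)&roi
for k in blobs(bl,60): print("bl",cen(k),cv2.contourArea(k),ray(c,cen(k),.02))
roi2=np.zeros(V.shape,bool);roi2[150:268,80:232]=1
mat=(H>100)&(H<130)&(S>120)&roi2
k=blobs(cv2.morphologyEx(mat.astype(np.uint8),cv2.MORPH_CLOSE,np.ones((31,31))))[0];print("mat",rect(c,k,.004),ray(c,cen(k),.004))
w=(S<70)&(V>110)&roi2
for k in blobs(w,10): print("w",cen(k),rect(c,k,.029),cv2.contourArea(k))
d=(V<55)&roi2
for k in blobs(d,30): print("dark",cen(k),rect(c,k,.02),cv2.contourArea(k))
k=blobs((S>120)&(H>10)&(H<35)&roi2,5)
for q in k: print("brass",ray(c,cen(q),.02))
crop=f[140:270,75:420];cv2.imwrite("pics/top0z.png",cv2.resize(crop,None,fx=2.3,fy=2.3,interpolation=cv2.INTER_CUBIC)[:,:,::-1])
print(imaging.calibration("wrist"))
E
```

```text
plate (array([ 0.5393, -0.2181]), 322.0038757324219, 262.5100402832031, np.float32(84.62021)) [341.2752 203.1981] [[ 0.5354 -0.2175]]
sq (array([ 0.5515, -0.0885]), 35.50727462768555, 34.718116760253906, np.float32(-2.228836)) [[ 0.5514 -0.089 ]]
bl [397.4517 204.7329] 259.0 [[ 0.5267 -0.3445]]
mat (array([0.531 , 0.2113]), 319.9741516113281, 239.04815673828125, np.float32(85.81967)) [[0.5276 0.2118]]
w [207.4614 181.5306] (array([0.5884, 0.0926]), 79.56712341308594, 50.25638961791992, np.float32(-35.375164)) 684.5
w [106.5649 230.5933] (array([0.4805, 0.3192]), 45.19948196411133, 44.30665969848633, np.float32(-25.36522)) 363.5
w [105.8585 178.8592] (array([0.5993, 0.3251]), 52.83512496948242, 27.340007781982422, np.float32(2.4361267)) 232.0
w [158.4495 181.2104] (array([0.5909, 0.205 ]), 26.127716064453125, 25.164932250976562, np.float32(0.9063721)) 99.0
w [154.3333 236.9476] (array([0.4635, 0.2119]), 28.02097511291504, 10.193710327148438, np.float32(15.007126)) 44.5
dark [157.3132 234.3535] (array([0.4692, 0.2123]), 57.30902862548828, 24.281469345092773, np.float32(14.806404)) 74.5
brass [[0.4569 0.1023]]
{'fx': 292.13325485631344, 'fy': 292.13325485631344, 'cx': 254.85108875168157, 'cy': 191.28469011912094, 'world_to_cam': array([[ 0.4123, -0.9111, -0.0009, -0.649 ],
       [-0.8766, -0.397 ,  0.2719, -0.0286],
       [-0.2481, -0.1113, -0.9623,  0.391 ],
       [ 0.    ,  0.    ,  0.    ,  1.    ]])}
```

View pics/top0z.png

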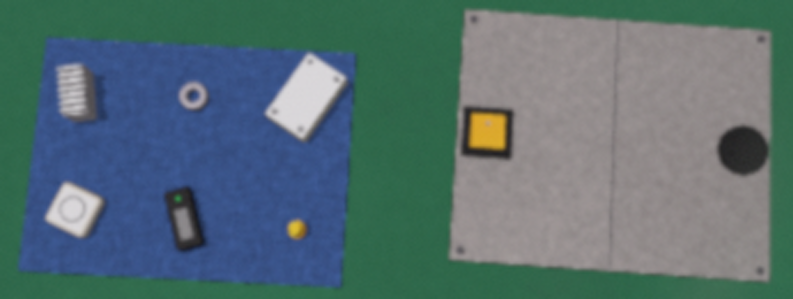

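```bash
cat > go.py <<'E'
import sys,numpy as np
from scipy.spatial.transform import Rotation as R
from workcell import env
s=env.observe(); p=s["tcp_pos"]; Rc=R.from_euler("xyz",s["tcp_rot"],degrees=True)
print("t %.2f"%s["time"],"pos",p.round(4),"rot",s["tcp_rot"].round(2),"F",s["ft_force"].round(1),"w %.1fmm"%(s["gripper_width"]*94))
a=[float(v) for v in sys.argv[1:]]
for i in range(0,len(a)-3,4):
    x,y,z,yaw=a[i:i+4]
    Rt=R.from_euler("xyz",[180,0,yaw],degrees=True)
    d=Rc.inv().apply(np.array([x,y,z])-p)/.025; r=(Rc.inv()*Rt).as_rotvec(degrees=True)/5
    n=max(np.linalg.norm(d)*25/41.7,np.linalg.norm(r)*5/7.16)
    print(d.round(2).tolist(),r.round(2).tolist(),"rows>=%.1f"%n)
E
python3 go.py .5 -.22 .27 -5.4 .588 .0926 .15 -35.4
```

```text
t 0.10 pos [ 0.2677 -0.5917  0.2296] rot [-179.9     0.     24.34] F [ 0.1  0.5 -0.4] w 94.0mm
[14.59, -9.72, -1.6] [-0.02, 0.01, 5.95] rows>=10.6
[22.96, -19.65, 3.22] [-0.02, 0.01, 11.95] rows>=18.2
```

Call:
arm_command:
  motion:
    - [[14.6,-9.7,-1.6],[0,0,5.95],94]
    - [[14.6,-9.7,-1.6],[0,0,5.95],94]
    - [[14.6,-9.7,-1.6],[0,0,5.95],94]
    - [[14.6,-9.7,-1.6],[0,0,5.95],94]
    - [[14.6,-9.7,-1.6],[0,0,5.95],94]

```text
time: 0.52
tcp_pos: [0.3786, -0.4145, 0.2492]
tcp_rot: [-180.0, 0.0, -5.8]
ft_force: [0.8, -0.1, 0.5]
gripper_width: 0.998
```

```bash
python3 go.py .5 -.22 .27 -5.4
```

```text
t 0.52 pos [ 0.3786 -0.4145  0.2492] rot [-1.7998e+02  3.0000e-02 -5.7600e+00] F [ 0.8 -0.1  0.5] w 93.8mm
[4.05, -8.23, -0.83] [-0.0, 0.01, -0.07] rows>=5.5
```

Call:
arm_command:
  motion:
    - [[4.05,-8.2,-0.8],[0,0,0],94]
    - [[4.05,-8.2,-0.8],[0,0,0],94]
    - [[4.05,-8.2,-0.8],[0,0,0],94]
    - [[4.05,-8.2,-0.8],[0,0,0],94]
    - [[4.05,-8.2,-0.8],[0,0,0],94]

```text
time: 0.93
tcp_pos: [0.4876, -0.2378, 0.2676]
tcp_rot: [-180.0, 0.0, -5.4]
ft_force: [1.1, -0.2, 0.0]
gripper_width: 1.0
```

```bash
cat >> h.py <<'E'
def snap(n,tag):
    c=imaging.calibration(n); f=imaging.grab_frame(n); cv2.imwrite(f"pics/{tag}.png",f[:,:,::-1]); np.savez(f"pics/{tag}.npz",**c); return f,c
def load(tag):
    return cv2.imread(f"pics/{tag}.png")[:,:,::-1].copy(),dict(np.load(f"pics/{tag}.npz"))
def hsvs(f):
    h=cv2.cvtColor(f,cv2.COLOR_RGB2HSV).astype(int); return h[:,:,0],h[:,:,1],h[:,:,2]
np.set_printoptions(precision=4,suppress=True)
E
python3 go.py;python3 -c "
from h import *
snap('wrist','wp0')"
```

```text
t 0.93 pos [ 0.4876 -0.2378  0.2676] rot [-1.7999e+02  3.0000e-02 -5.4100e+00] F [ 1.1 -0.2  0. ] w 94.0mm
```

View pics/wp0.png

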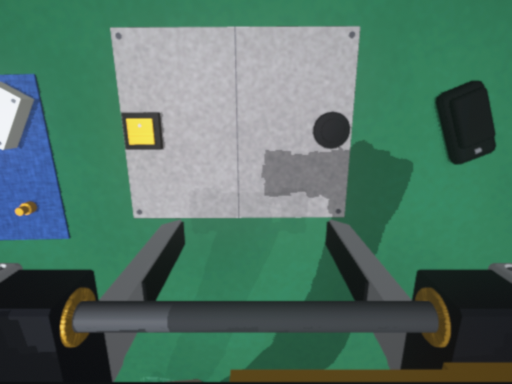

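```bash
cat > plate.py <<'E'
from h import *
import sys
f,c=load(sys.argv[1]);H,S,V=hsvs(f)
roi=np.zeros(V.shape,bool);roi[:222,100:370]=1
g=(S<50)&(V>50)&roi
m=cv2.morphologyEx(g.astype(np.uint8),cv2.MORPH_CLOSE,np.ones((7,7)))
k=blobs(m)[0];r=rect(c,k,.006);print("plate",r)
P=ray(c,k.reshape(-1,2),.006)
# four edges by line fit, in rough frame
ps=np.radians(r[3]-90);ux=np.array([np.cos(ps),np.sin(ps)]);uy=np.array([-ux[1],ux[0]])
L=np.c_[(P-r[0])@ux,(P-r[0])@uy]
for nm,s in (("far",L[:,0]>.125),("near",L[:,0]<-.125),("+y",L[:,1]>.154),("-y",L[:,1]<-.154)):
    q=P[s].astype(np.float32);vx,vy,x0,y0=cv2.fitLine(q,cv2.DIST_HUBER,0,.001,.001).ravel()
    print(nm,len(q),"angle %.2f"%((np.degrees(np.arctan2(vy,vx))+360)%180),"local",np.round(np.median(L[s],axis=0),4))
br=(S>120)&(H>15)&(H<35)&(V>120)&roi
k=blobs(br)[0];a=ray(c,cen(k),.020)[0];print("sq",a,rect(c,k,.02))
k=[k for k in blobs((V<55)&roi,200) if cen(k)[0]>290][0];(x,y),rad=cv2.minEnclosingCircle(k)
for z in (.018,.022):
  b=ray(c,cen(k),z)[0];d=a-b;print("round",b,"dist",np.hypot(*d),"yaw",np.degrees(np.arctan2(d[1],d[0]))-90,"mid",(a+b)/2)
# centre line : column minimum per row
pts=[]
g=cv2.GaussianBlur(V.astype(np.float32),(3,3),0)
for v in range(34,212):
    u0=236
    w=g[v,u0-8:u0+9]; i=w.argmin()
    if w[i]<np.median(w)-12: pts.append((u0-8+i,v))
Q=ray(c,pts,.006).astype(np.float32);vx,vy,x0,y0=cv2.fitLine(Q,cv2.DIST_HUBER,0,.001,.001).ravel()
print("line",len(pts),np.degrees(np.arctan2(vy,vx)),"y at x=.54: %.4f"%(y0+(0.54-x0)*vy/vx))
E
python3 plate.py wp0
```

```text
plate (array([ 0.5366, -0.2174]), 319.26336669921875, 266.2109375, np.float32(84.83487))
far 260 angle 84.88 local [0.1325 0.0003]
near 195 angle 84.58 local [-0.1259  0.0207]
+y 195 angle 174.84 local [0.0149 0.1588]
-y 195 angle 174.87 local [ 0.0149 -0.1589]
sq [ 0.5519 -0.0884] (array([ 0.5516, -0.0883]), 36.36222457885742, 34.43267059326172, np.float32(84.595535))
round [ 0.5291 -0.3458] dist 0.2584601598563071 yaw -5.061852879464055 mid [ 0.5405 -0.2171]
round [ 0.5294 -0.3448] dist 0.2574311898485287 yaw -5.00031517785672 mid [ 0.5406 -0.2166]
line 154 -5.2413287 y at x=.54: -0.2174
```

```bash
python3 go.py .523 .139 .2 -35.4
```

```text
t 0.98 pos [ 0.4939 -0.2278  0.268 ] rot [-179.6    -0.21   -4.69] F [ 4.3  6.7 -0.1] w 93.8mm
[-0.05, -14.7, 2.82] [-0.09, -0.02, 6.14] rows>=9.0
```

Call:
arm_command:
  motion:
    - [[0,-14.7,2.8],[0,0,6.1],94]
    - [[0,-14.7,2.8],[0,0,6.1],94]
    - [[0,-14.7,2.8],[0,0,6.1],94]
    - [[0,-14.7,2.8],[0,0,6.1],94]
    - [[0,-14.7,2.8],[0,0,6.1],94]

```text
time: 1.4
tcp_pos: [0.506, -0.0355, 0.2283]
tcp_rot: [180.0, 0.0, -36.3]
ft_force: [0.4, -0.3, -0.6]
gripper_width: 0.999
```

```bash
python3 go.py .523 .139 .2 -35.4
```

```text
t 1.40 pos [ 0.506  -0.0355  0.2283] rot [ 1.7998e+02  1.0000e-02 -3.6260e+01] F [ 0.4 -0.3 -0.6] w 93.9mm
[-3.58, -6.03, 1.13] [0.0, 0.0, -0.17] rows>=4.3
```

Call:
arm_command:
  motion:
    - [[-3.2,-5.6,1.1],[0,0,-0.1],94]
    - [[-3.2,-5.6,1.1],[0,0,-0.1],94]
    - [[-3.2,-5.6,1.1],[0,0,-0.1],94]
    - [[-3.2,-5.6,1.1],[0,0,-0.1],94]
    - [[-3.2,-5.6,1.1],[0,0,-0.1],94]

```text
time: 1.82
tcp_pos: [0.5227, 0.1332, 0.1995]
tcp_rot: [-179.9, 0.3, -34.7]
ft_force: [-0.8, 0.2, -0.8]
gripper_width: 1.007
```

```bash
python3 go.py;python3 -c "
from h import *
snap('wrist','ws0')"
```

```text
t 1.82 pos [0.5227 0.1332 0.1995] rot [-179.85    0.26  -34.7 ] F [-0.8  0.2 -0.8] w 94.6mm
```

View pics/ws0.png

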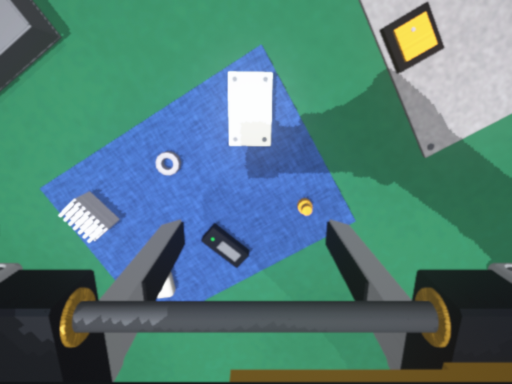

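```bash
cat > mat.py <<'E'
from h import *
import sys
f,c=load(sys.argv[1]);H,S,V=hsvs(f)
o=-c["world_to_cam"][:3,:3].T@c["world_to_cam"][:3,3];print("cam",o)
roi=np.zeros(V.shape,bool);roi[:300]=1
w=(S<40)&(V>150)&roi
for k in blobs(w,60): 
    u=cen(k);print("white",u.round(1),cv2.contourArea(k),*[rect(c,k,z) for z in (.029,)])
d=(V<60)&roi
for k in blobs(d,60):
    u=cen(k)
    if 180<u[0]<330 and u[1]<280:print("dark",u.round(1),cv2.contourArea(k),rect(c,k,.02))
E
python3 mat.py ws0
```

```text
cam [0.5877 0.0879 0.3529]
white [457.3  63.8] 12549.5 (array([ 0.5181, -0.1082]), 176.08700561523438, 127.47535705566406, np.float32(-5.623886))
white [249.6 107.9] 3103.0 (array([0.5896, 0.0939]), 76.06243896484375, 46.36337661743164, np.float32(-35.45318))
white [ 83.8 219.6] 916.0 (array([0.5975, 0.3298]), 51.04608917236328, 33.38132095336914, np.float32(6.634529))
white [10.2 24.2] 892.0 (array([0.7954, 0.2492]), 43.360923767089844, 32.67235565185547, np.float32(89.93741))
white [167.1 163.1] 379.0 (array([0.5948, 0.2034]), 25.01571273803711, 24.54997444152832, np.float32(-82.077225))
white [166.3 289.2] 172.5 (array([0.4681, 0.3066]), 34.218788146972656, 15.691372871398926, np.float32(-63.799435))
white [228.1 250.8] 159.0 (array([0.4678, 0.211 ]), 27.23581314086914, 10.807293891906738, np.float32(14.953583))
dark [231.1 241.1] 183.5 (array([0.4732, 0.2115]), 56.439842224121094, 26.03363800048828, np.float32(13.032043))
```

```bash
python3 go.py .5896 .0939 .08 -35.45  .5896 .0939 .033 -35.45
```

```text
t 1.87 pos [0.5228 0.1284 0.2   ] rot [-1.800e+02  1.500e-01 -3.491e+01] F [ 0.3 -0.3 -0.3] w 93.7mm
[3.0, -0.4, 4.79] [-0.0, 0.03, 0.11] rows>=3.4
[3.0, -0.4, 6.67] [-0.0, 0.03, 0.11] rows>=4.4
```

Call:
arm_command:
  motion:
    - [[3.0,-0.4,3.5],[0,0,0.11],94]
    - [[3.0,-0.4,4.8],[0,0,0.11],94]
    - [[3.0,-0.4,4.8],[0,0,0.11],94]
    - [[3.0,-0.4,4.8],[0,0,0.11],94]
    - [[3.0,-0.4,4.8],[0,0,0.11],94]

```text
time: 2.28
tcp_pos: [0.5894, 0.0837, 0.0774]
tcp_rot: [179.7, 0.2, -36.2]
ft_force: [0.2, -0.2, -0.7]
gripper_width: 1.002
```

```bash
python3 go.py .5896 .0939 .08 -35.45  .5896 .0939 .033 -35.45
```

```text
t 2.28 pos [0.5894 0.0837 0.0774] rot [ 1.7965e+02  1.5000e-01 -3.6210e+01] F [ 0.2 -0.2 -0.7] w 94.2mm
[-0.24, -0.33, -0.11] [0.07, 0.03, -0.15] rows>=0.3
[-0.23, -0.34, 1.77] [0.07, 0.03, -0.15] rows>=1.1
```

Call:
arm_command:
  motion:
    - [[-0.24,-0.33,0],[0,0,-0.15],94]
    - [[-0.24,-0.33,0],[0,0,-0.15],94]

```text
time: 2.45
tcp_pos: [0.5906, 0.1004, 0.0824]
tcp_rot: [-179.9, 0.0, -35.1]
ft_force: [0.3, 1.9, -0.1]
gripper_width: 1.002
```

```bash
python3 go.py .5896 .0939 .08 -35.45  .5896 .0939 .033 -35.45
```

```text
t 2.45 pos [0.5906 0.1004 0.0824] rot [-1.7988e+02  2.0000e-02 -3.5090e+01] F [ 0.3  1.9 -0.1] w 94.2mm
[0.12, 0.24, 0.1] [-0.02, 0.0, 0.07] rows>=0.2
[0.12, 0.24, 1.98] [-0.02, 0.0, 0.07] rows>=1.2
```

Call:
arm_command:
  motion:
    - [[0,0,0],[0,0,0],94]
    - [[0,0,0],[0,0,0],94]
    - [[0,0,0],[0,0,0],94]
    - [[0,0,0],[0,0,0],94]

```text
time: 2.78
tcp_pos: [0.5908, 0.0985, 0.0823]
tcp_rot: [-179.9, -0.1, -35.2]
ft_force: [-0.5, -0.2, -0.3]
gripper_width: 1.001
```

```bash
python3 go.py .5896 .0939 .08 -35.45  .5896 .0939 .033 -35.45
```

```text
t 2.78 pos [0.5908 0.0985 0.0823] rot [-1.7994e+02 -6.0000e-02 -3.5190e+01] F [-0.5 -0.2 -0.3] w 94.1mm
[0.07, 0.18, 0.09] [-0.01, -0.01, 0.05] rows>=0.1
[0.06, 0.18, 1.97] [-0.01, -0.01, 0.05] rows>=1.2
```

Settled now; correct, descend, then close.

Call:
arm_command:
  motion:
    - [[0.07,0.18,0.1],[0,0,0.05],94]
    - [[0.07,0.18,1.0],[0,0,0.05],94]
    - [[0.07,0.18,1.97],[0,0,0.05],94]
    - [[0.07,0.18,1.97],[0,0,0.05],94]
    - [[0.07,0.18,1.97],[0,0,0.05],94]

```text
time: 3.2
tcp_pos: [0.589, 0.0929, 0.0313]
tcp_rot: [179.9, 0.0, -35.5]
ft_force: [0.4, -0.2, 0.8]
gripper_width: 0.999
```

```bash
python3 go.py .5896 .0939 .033 -35.45; python3 -c "
from h import *
snap('wrist','ws1')"
```

```text
t 3.20 pos [0.589  0.0929 0.0313] rot [ 1.7994e+02  4.0000e-02 -3.5500e+01] F [ 0.4 -0.2  0.8] w 93.9mm
[-0.0, -0.05, -0.07] [0.01, 0.01, -0.01] rows>=0.0
```

View pics/ws1.png

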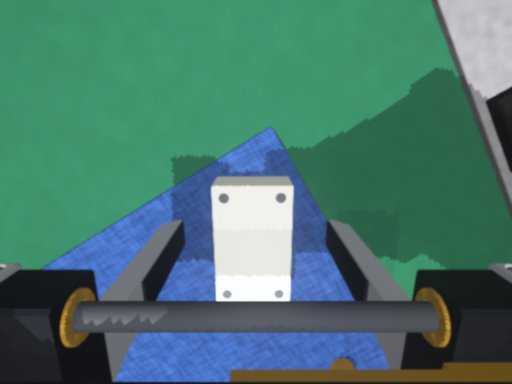

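Call:
arm_command:
  motion:
    - [[0,0,-0.04],[0,0,0],40]
    - [[0,0,-0.04],[0,0,0],40]
    - [[0,0,-0.04],[0,0,0],40]
    - [[0,0,-0.04],[0,0,0],40]
    - [[0,0,-0.04],[0,0,0],40]
  squeeze: 20

```text
time: 3.67
tcp_pos: [0.5895, 0.0936, 0.0333]
tcp_rot: [-180.0, -0.0, -35.5]
ft_force: [0.4, 1.0, -0.2]
gripper_width: 0.684
```

Call:
arm_command:
  motion:
    - [[0,0,0],[0,0,0],40]
    - [[0,0,0],[0,0,0],40]
    - [[0,0,0],[0,0,0],40]
  squeeze: 20

```text
time: 3.92
tcp_pos: [0.5895, 0.0936, 0.0331]
tcp_rot: [-180.0, -0.0, -35.5]
ft_force: [-0.4, 0.3, -0.0]
gripper_width: 0.489
```

```bash
python3 go.py .5896 .0939 .033 -35.45
```

```text
t 3.92 pos [0.5895 0.0936 0.0331] rot [-179.99   -0.    -35.46] F [-0.4  0.3 -0. ] w 46.0mm
[-0.0, -0.01, 0.0] [-0.0, -0.0, -0.0] rows>=0.0
```

Call:
arm_command:
  motion:
    - [[0,0,0],[0,0,0],40]
    - [[0,0,0],[0,0,0],40]
    - [[0,0,-1.0],[0,0,0],40]
    - [[0,0,-2.5],[0,0,0],40]
    - [[0,0,-3.0],[0,0,0],40]

```text
time: 4.33
tcp_pos: [0.5913, 0.0935, 0.1114]
tcp_rot: [-179.8, -0.2, -35.5]
ft_force: [0.7, 0.4, -0.5]
gripper_width: 0.487
```

```bash
python3 go.py .54 -.2173 .11 -5.15
```

```text
t 4.33 pos [0.5913 0.0935 0.1114] rot [-179.83   -0.19  -35.48] F [ 0.7  0.4 -0.5] w 45.8mm
[5.55, 11.31, 0.04] [-0.02, -0.05, -6.07] rows>=7.6
```

Call:
arm_command:
  motion:
    - [[5.55,11.3,0],[0,0,-6.07],40]
    - [[5.55,11.3,0],[0,0,-6.07],40]
    - [[5.55,11.3,0],[0,0,-6.07],40]
    - [[5.55,11.3,0],[0,0,-6.07],40]
    - [[5.55,11.3,0],[0,0,-6.07],40]

```text
time: 4.75
tcp_pos: [0.555, -0.1138, 0.108]
tcp_rot: [-180.0, 0.0, -4.8]
ft_force: [0.8, -0.8, -1.2]
gripper_width: 0.486
```

```bash
python3 go.py .54 -.2173 .11 -5.15
```

```text
t 4.75 pos [ 0.555  -0.1138  0.108 ] rot [-1.7999e+02  1.0000e-02 -4.7700e+00] F [ 0.8 -0.8 -1.2] w 45.7mm
[-0.25, 4.17, -0.08] [-0.0, 0.0, 0.08] rows>=2.5
```

Call:
arm_command:
  motion:
    - [[-0.25,1.5,0],[0,0,0.05],40]
    - [[-0.25,3.0,0],[0,0,0.05],40]
    - [[-0.25,4.0,0],[0,0,0.05],40]
    - [[-0.25,4.0,0],[0,0,0.05],40]
    - [[-0.25,4.0,0],[0,0,0.05],40]

```text
time: 5.17
tcp_pos: [0.5397, -0.2133, 0.1078]
tcp_rot: [180.0, 0.0, -5.6]
ft_force: [0.5, 1.2, -1.0]
gripper_width: 0.487
```

Call:
arm_command:
  motion:
    - [[0,0,0],[0,0,0],40]
    - [[0,0,0],[0,0,0],40]

```text
time: 5.33
tcp_pos: [0.5409, -0.209, 0.1079]
tcp_rot: [-179.9, 0.0, -5.2]
ft_force: [0.5, 0.1, -1.7]
gripper_width: 0.485
```

```bash
python3 go.py .54 -.2173 .06 -5.15 .54 -.2173 .036 -5.15;python3 -c "
from h import *
snap('wrist','ws2')"
```

```text
t 5.33 pos [ 0.5409 -0.209   0.1079] rot [-1.7992e+02  2.0000e-02 -5.2100e+00] F [ 0.5  0.1 -1.7] w 45.6mm
[-0.01, 0.34, 1.91] [-0.02, 0.0, -0.01] rows>=1.2
[-0.01, 0.34, 2.87] [-0.02, 0.0, -0.01] rows>=1.7
```

View pics/ws2.png

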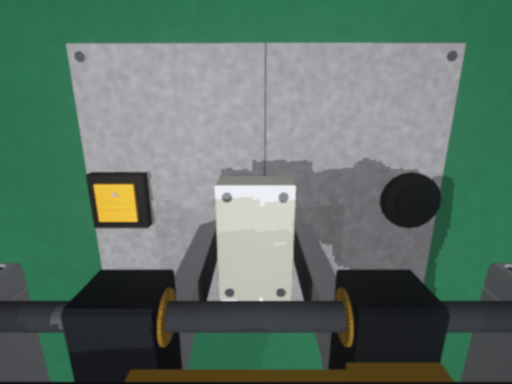

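Run:
```python
from h import *
f,c=load('ws2');H,S,V=hsvs(f)
k=blobs((S>120)&(H>15)&(H<35)&(V>120)&(np.arange(384)[:,None]<240))[0];a=ray(c,cen(k),.02)[0]
m=(V<45);m[:,:370]=0;m[:160]=0;m[230:]=0;m[:,445:]=0
k=blobs(m,200)[0];b=ray(c,cen(k),.018)[0];d=a-b
print(a,b,np.hypot(*d),np.degrees(np.arctan2(d[1],d[0]))-90,(a+b)/2)
g=V.astype(float);pts=[(257+g[v,257:274].argmin(),v) for v in range(50,155)]
Q=ray(c,pts,.006).astype(np.float32);vx,vy,x0,y0=cv2.fitLine(Q,cv2.DIST_HUBER,0,.001,.001).ravel()
print(np.degrees(np.arctan2(vy,vx)),y0+(.54-x0)*vy/vx)
# held spacer top: yaw of its side edges
m=(S<40)&(V>170);m[:170]=0;m[300:]=0
# far edge of plate
e=[]
for u in list(range(90,255))+list(range(275,440)):
    col=S[:70,u];v=np.where(col<60)[0]
    if len(v): e.append((u,v[0]-.5))
E=ray(c,e,.006).astype(np.float32);vx,vy,x0,y0=cv2.fitLine(E,cv2.DIST_HUBER,0,.001,.001).ravel()
n=np.array([-vy,vx]);print("far edge angle",np.degrees(np.arctan2(vy,vx)),"dist from C",abs(n@(np.array([.54,-.2173])-[x0,y0])))
# dots on top of spacer, z = .1079-.0331+.004+.025
md=(V<130)
for (u,v) in ((227,197),(283,197),(229,293),(281,293)):
    q=V[v-7:v+8,u-7:u+8].astype(float);w=np.clip(170-q,0,None);w[w<20]=0
    yy,xx=np.mgrid[-7:8,-7:8];p=(u+(w*xx).sum()/w.sum(),v+(w*yy).sum()/w.sum());print(p,ray(c,p,.1038)[0])
```

```text
[ 0.5523 -0.0883] [ 0.5308 -0.3442] 0.25674003100581694 -4.818988300399269 [ 0.5415 -0.2162]
-4.6675797 -0.21812513
far edge angle 84.78983 dist from C 0.1295494279899049
(np.float64(226.96768178993165), np.float64(199.2274704785581)) [ 0.5717 -0.1959]
(np.float64(283.04545454545456), np.float64(197.91622103386808)) [ 0.5696 -0.2275]
(np.float64(229.11427260211107), np.float64(292.2836163377696)) [ 0.5113 -0.1901]
(np.float64(280.4412032816773), np.float64(292.2828167730173)) [ 0.5084 -0.2219]
```

```bash
python3 go.py .5406 -.2174 .06 -5.1 .5406 -.2174 .036 -5.1
```

```text
t 5.38 pos [ 0.541  -0.209   0.1079] rot [-1.7994e+02  1.0000e-02 -5.2000e+00] F [-0.2 -0.  -0.6] w 46.3mm
[0.01, 0.34, 1.92] [-0.01, 0.0, -0.02] rows>=1.2
[0.01, 0.34, 2.88] [-0.01, 0.0, -0.02] rows>=1.7
```

Call:
arm_command:
  motion:
    - [[0,0.34,0.6],[0,0,-0.02],40]
    - [[0,0.34,1.2],[0,0,-0.02],40]
    - [[0,0.34,1.9],[0,0,-0.02],40]
    - [[0,0.34,1.9],[0,0,-0.02],40]
    - [[0,0.34,1.9],[0,0,-0.02],40]

```text
time: 5.8
tcp_pos: [0.5395, -0.218, 0.0599]
tcp_rot: [-179.9, 0.1, -5.1]
ft_force: [-0.1, 0.2, -1.1]
gripper_width: 0.491
```

Call:
arm_command:
  motion:
    - [[0,0,0],[0,0,0],40]
    - [[0,0,0],[0,0,0],40]

```text
time: 5.97
tcp_pos: [0.5407, -0.2193, 0.0616]
tcp_rot: [180.0, -0.1, -5.2]
ft_force: [-0.1, -0.0, -0.6]
gripper_width: 0.485
```

```bash
python3 go.py .5406 -.2174 .036 -5.1
```

```text
t 5.97 pos [ 0.5407 -0.2193  0.0616] rot [ 1.7998e+02 -1.0000e-01 -5.2100e+00] F [-0.1 -0.  -0.6] w 45.5mm
[-0.01, -0.07, 1.02] [0.0, -0.02, -0.02] rows>=0.6
```

Call:
arm_command:
  motion:
    - [[0,-0.07,0.3],[0,0,-0.02],40]
    - [[0,-0.07,0.6],[0,0,-0.02],40]
    - [[0,-0.07,0.95],[0,0,-0.02],40]
    - [[0,-0.07,0.95],[0,0,-0.02],40]
    - [[0,-0.07,0.95],[0,0,-0.02],40]

```text
time: 6.38
tcp_pos: [0.5394, -0.2177, 0.036]
tcp_rot: [-180.0, 0.1, -5.2]
ft_force: [0.4, -0.1, -1.1]
gripper_width: 0.489
```

Call:
arm_command:
  motion:
    - [[0,0,0],[0,0,0],40]
    - [[0,0,0],[0,0,0],40]

```text
time: 6.55
tcp_pos: [0.5399, -0.2178, 0.0368]
tcp_rot: [-180.0, 0.0, -5.2]
ft_force: [-0.4, 0.2, -0.3]
gripper_width: 0.489
```

```bash
python3 go.py .5406 -.2174 .0355 -5.1
```

```text
t 6.55 pos [ 0.5399 -0.2178  0.0368] rot [-1.80e+02  1.00e-02 -5.17e+00] F [-0.4  0.2 -0.3] w 46.0mm
[0.03, -0.02, 0.05] [-0.0, 0.0, -0.01] rows>=0.0
```

Call:
arm_command:
  motion:
    - [[0.03,-0.02,0.03],[0,0,-0.01],40]
    - [[0.03,-0.02,0.06],[0,0,-0.01],40]
    - [[0.03,-0.02,0.06],[0,0,-0.01],40]
    - [[0.03,-0.02,0.06],[0,0,-0.01],40]

```text
time: 6.88
tcp_pos: [0.5408, -0.2174, 0.0353]
tcp_rot: [-180.0, -0.0, -5.1]
ft_force: [0.2, 0.7, -1.2]
gripper_width: 0.486
```

Call:
arm_command:
  motion:
    - [[0,0,0],[0,0,0],60]
    - [[0,0,0],[0,0,0],60]
    - [[0,0,0],[0,0,0],60]
    - [[0,0,0],[0,0,0],80]
    - [[0,0,0],[0,0,0],80]

```text
time: 7.3
tcp_pos: [0.5408, -0.2174, 0.0354]
tcp_rot: [180.0, -0.0, -5.1]
ft_force: [0.0, 0.4, -0.1]
gripper_width: 0.743
```

```bash
python3 go.py .5406 -.2174 .0355 -5.1;python3 -c "
from h import *
snap('wrist','ws3')"
```

```text
t 7.30 pos [ 0.5408 -0.2174  0.0354] rot [ 1.80e+02 -1.00e-02 -5.11e+00] F [ 0.   0.4 -0.1] w 69.9mm
[-0.01, -0.0, -0.01] [0.0, -0.0, -0.0] rows>=0.0
```

View pics/ws3.png

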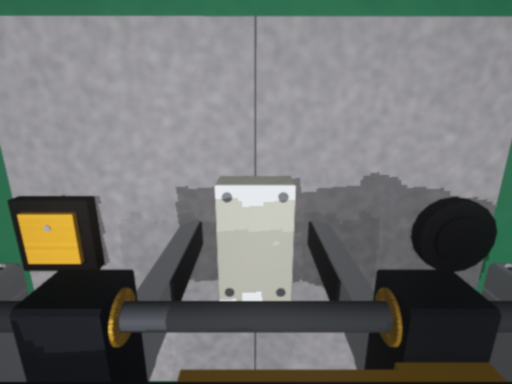

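Call:
arm_command:
  motion:
    - [[0,0,-0.8],[0,0,0],85]
    - [[0,0,-2.0],[0,0,0],94]
    - [[0,0,-3.5],[0,0,0],94]
    - [[0,0,-5],[0,0,0],94]
    - [[0,0,-5],[0,0,0],94]

```text
time: 7.77
tcp_pos: [0.545, -0.2191, 0.1672]
tcp_rot: [179.8, -0.7, -5.1]
ft_force: [0.2, -0.7, -0.2]
gripper_width: 1.002
```

```bash
python3 go.py .446 .247 .17 64.6
```

```text
t 7.77 pos [ 0.545  -0.2191  0.1672] rot [179.82  -0.7   -5.13] F [ 0.2 -0.7 -0.2] w 94.2mm
[-5.61, -18.21, -0.24] [0.12, -0.1, -13.95] rows>=11.4
```

Call:
arm_command:
  motion:
    - [[-5.6,-18.2,-0.2],[0,0,-13.95],94]
    - [[-5.6,-18.2,-0.2],[0,0,-13.95],94]
    - [[-5.6,-18.2,-0.2],[0,0,-13.95],94]
    - [[-5.6,-18.2,-0.2],[0,0,-13.95],94]
    - [[-5.6,-18.2,-0.2],[0,0,-13.95],94]

```text
time: 8.18
tcp_pos: [0.4968, -0.012, 0.1626]
tcp_rot: [180.0, -0.0, 31.0]
ft_force: [0.6, 0.9, 0.5]
gripper_width: 1.003
```

```bash
python3 go.py .446 .247 .17 64.6
```

```text
t 8.18 pos [ 0.4968 -0.012   0.1626] rot [ 1.7998e+02 -4.0000e-02  3.1020e+01] F [0.6 0.9 0.5] w 94.3mm
[3.6, -9.93, -0.3] [0.01, -0.01, -6.72] rows>=6.3
```

Call:
arm_command:
  motion:
    - [[3.6,-9.9,-0.3],[0,0,-6.7],94]
    - [[3.6,-9.9,-0.3],[0,0,-6.7],94]
    - [[3.6,-9.9,-0.3],[0,0,-6.7],94]
    - [[3.6,-9.9,-0.3],[0,0,-6.7],94]
    - [[3.6,-9.9,-0.3],[0,0,-6.7],94]

```text
time: 8.6
tcp_pos: [0.4581, 0.1928, 0.1686]
tcp_rot: [180.0, -0.0, 64.5]
ft_force: [1.5, -0.1, -0.9]
gripper_width: 0.995
```

```bash
python3 go.py .446 .247 .17 64.6
```

```text
t 8.60 pos [0.4581 0.1928 0.1686] rot [ 1.7998e+02 -2.0000e-02  6.4520e+01] F [ 1.5 -0.1 -0.9] w 93.6mm
[1.75, -1.37, -0.06] [0.0, -0.0, -0.02] rows>=1.3
```

Call:
arm_command:
  motion:
    - [[1.4,-1.2,0],[0,0,0],94]
    - [[1.4,-1.2,0],[0,0,0],94]
    - [[1.4,-1.2,0],[0,0,0],94]
    - [[1.4,-1.2,0],[0,0,0],94]

```text
time: 8.93
tcp_pos: [0.4469, 0.2349, 0.1682]
tcp_rot: [180.0, 0.1, 64.2]
ft_force: [-0.1, -0.5, -0.0]
gripper_width: 0.998
```

```bash
python3 go.py;python3 -c "
from h import *
snap('wrist','wt0')"
```

```text
t 8.93 pos [0.4469 0.2349 0.1682] rot [1.7998e+02 7.0000e-02 6.4220e+01] F [-0.1 -0.5 -0. ] w 93.8mm
```

View pics/wt0.png

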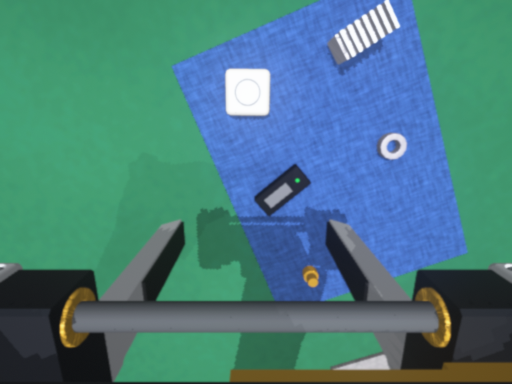

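Run:
```python
from h import *
f,c=load('wt0');H,S,V=hsvs(f)
o=-c["world_to_cam"][:3,:3].T@c["world_to_cam"][:3,3];print("cam",o)
R=slice(0,225)
w=(S<50)&(V>120);w[225:]=0
for k in blobs(w,100):
    u=cen(k);print("w",u.round(1),cv2.contourArea(k),[rect(c,k,z) for z in (.013,)] ,ray(c,u,.013))
# circle centroid
g=(V<235)&(S<40);g[:76]=0;g[110:]=0;g[:,:232]=0;g[:,264:]=0
k=blobs(g,20);print("circ",[ (cv2.minEnclosingCircle(q),ray(c,cv2.minEnclosingCircle(q)[0],.022)) for q in k])
m=np.zeros(V.shape,np.uint8);m[155:225,245:320]=1
nb=((S<90)&(m>0))|((V<70)&(m>0));nb=((H<95)|(H>130)|(V<50)|(S<90))&(m>0)
k=[k for k in blobs(nb,200)]
for q in k:print("rx",cen(q),cv2.contourArea(q),rect(c,q,.02),rect(c,q,.012))
x=f[:,:];cv2.imwrite("pics/z.png",cv2.resize(f[0:225,170:470],None,fx=2.6,fy=2.6)[:,:,::-1])
```

```text
cam [0.481  0.3065 0.3219]
w [247.3  91.7] 1952.0 [(array([0.4808, 0.3235]), 44.12420654296875, 43.73289108276367, np.float32(-25.773315))] [[0.4812 0.3241]]
w [363.5  32.1] 1926.0 [(array([0.6034, 0.3241]), 64.87911224365234, 27.006332397460938, np.float32(6.6087494))] [[0.6045 0.3243]]
w [392.2 145.6] 514.0 [(array([0.5949, 0.2095]), 27.823137283325195, 26.189964294433594, np.float32(-25.777695))] [[0.5949 0.2096]]
w [277.9 195. ] 277.0 [(array([0.4639, 0.2124]), 30.481151580810547, 12.64610767364502, np.float32(15.033737))] [[0.464  0.2125]]
circ []
rx [281.7865 190.6852] 934.5 (array([0.4698, 0.2179]), 55.62143325805664, 24.44321632385254, np.float32(13.795113)) (array([0.4695, 0.2155]), 57.095401763916016, 25.09096908569336, np.float32(13.795303))
```

View pics/z.png

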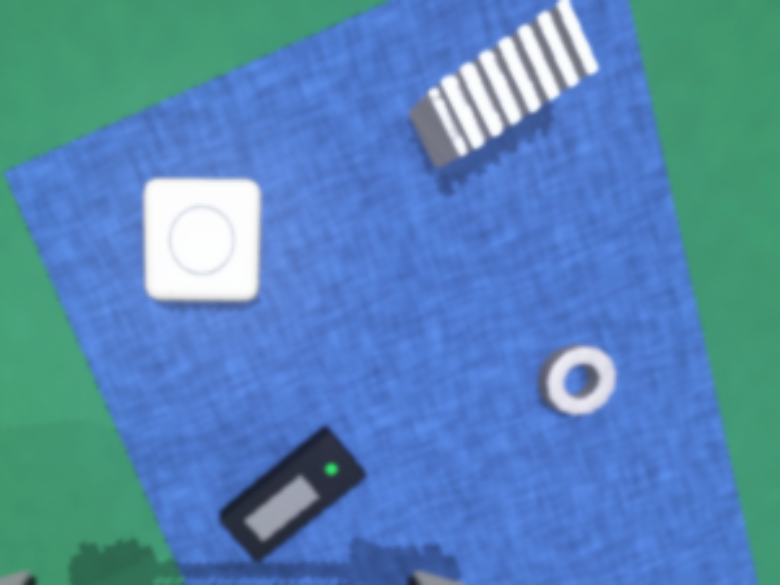

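```bash
python3 - <<'E'
from h import *
f,c=load('wt0')
print(ray(c,(247.6,92.1),.022))
E
python3 go.py .481 .323 .08 64.4 .481 .323 .032 64.4
```

```text
[[0.4813 0.3232]]
t 8.98 pos [0.4473 0.2338 0.1681] rot [1.7997e+02 9.0000e-02 6.4090e+01] F [ 0.2 -0.  -0.2] w 94.0mm
[3.81, -0.35, 3.52] [0.01, 0.02, -0.06] rows>=3.1
[3.81, -0.35, 5.44] [0.01, 0.02, -0.06] rows>=4.0
```

Call:
arm_command:
  motion:
    - [[1.5,-0.35,1.5],[0,0,0],94]
    - [[2.8,-0.35,2.6],[0,0,0],94]
    - [[3.8,-0.35,3.5],[0,0,0],94]
    - [[3.8,-0.35,3.5],[0,0,0],94]
    - [[3.8,-0.35,3.5],[0,0,0],94]

```text
time: 9.4
tcp_pos: [0.4804, 0.3236, 0.0784]
tcp_rot: [-179.9, 0.2, 64.1]
ft_force: [-0.3, -0.1, 0.5]
gripper_width: 1.002
```

Call:
arm_command:
  motion:
    - [[0,0,0],[0,0,0],94]
    - [[0,0,0],[0,0,0],94]

```text
time: 9.57
tcp_pos: [0.4813, 0.3225, 0.0819]
tcp_rot: [179.9, 0.0, 64.0]
ft_force: [1.0, -0.0, 0.3]
gripper_width: 1.002
```

```bash
python3 go.py .4812 .3234 .031 64.25
```

```text
t 9.57 pos [0.4813 0.3225 0.0819] rot [1.7992e+02 3.0000e-02 6.4030e+01] F [ 1.  -0.   0.3] w 94.2mm
[0.03, -0.02, 2.04] [0.02, 0.01, -0.04] rows>=1.2
```

Call:
arm_command:
  motion:
    - [[0.03,0,0.7],[0,0,-0.04],80]
    - [[0.03,0,1.4],[0,0,-0.04],70]
    - [[0.03,0,2.0],[0,0,-0.04],70]
    - [[0.03,0,2.0],[0,0,-0.04],70]
    - [[0.03,0,2.0],[0,0,-0.04],70]

```text
time: 9.98
tcp_pos: [0.4812, 0.3242, 0.0319]
tcp_rot: [180.0, 0.0, 64.3]
ft_force: [0.4, 0.6, 0.5]
gripper_width: 0.745
```

Call:
arm_command:
  motion:
    - [[0,0,0],[0,0,0],70]
    - [[0,0,0],[0,0,0],38]
    - [[0,0,0],[0,0,0],38]
    - [[0,0,0],[0,0,0],38]
    - [[0,0,0],[0,0,0],38]
  squeeze: 12

```text
time: 10.4
tcp_pos: [0.481, 0.3257, 0.0314]
tcp_rot: [180.0, -0.0, 64.4]
ft_force: [-0.0, -0.2, -0.1]
gripper_width: 0.496
```

Call:
arm_command:
  motion:
    - [[0,0,0],[0,0,0],38]
    - [[0,0,0],[0,0,0],38]
    - [[0,0,0],[0,0,0],38]

```text
time: 10.65
tcp_pos: [0.481, 0.3257, 0.0313]
tcp_rot: [180.0, -0.0, 64.4]
ft_force: [-0.6, -0.4, 5.5]
gripper_width: 0.466
```

```bash
python3 go.py .4812 .3234 .031 64.25;python3 -c "
from h import *
snap('wrist','wt1')"
```

```text
t 10.65 pos [0.481  0.3257 0.0313] rot [ 1.7997e+02 -2.0000e-02  6.4400e+01] F [-0.6 -0.4  5.5] w 43.9mm
[-0.08, 0.05, 0.01] [0.01, -0.0, 0.03] rows>=0.1
```

View pics/wt1.png

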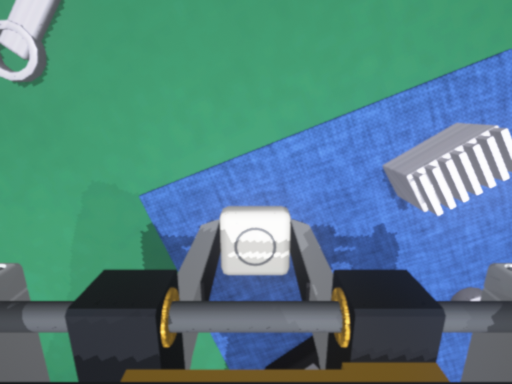

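```bash
python3 - <<'E'
from h import *
f,c=load('wt1')
p=ray(c,[(255.5,246)],.022)[0];print(p)
d=p-np.array([.481,.3257]);t=np.radians(64.4);print("along tool x %.4f, y %.4f"%(d@[np.cos(t),np.sin(t)],d@[np.sin(t),-np.cos(t)]))
E
python3 go.py .481 .3257 .12 64.4 .54 -.2173 .13 84.9
```

```text
[0.4803 0.324 ]
along tool x -0.0018, y 0.0000
t 10.70 pos [0.481  0.3257 0.0313] rot [ 1.7998e+02 -2.0000e-02  6.4400e+01] F [ 0.  -0.4  5. ] w 44.1mm
[0.0, 0.0, -3.55] [0.0, -0.0, 0.0] rows>=2.1
[-18.57, 11.51, -3.95] [0.01, -0.0, -4.1] rows>=13.3
```

Call:
arm_command:
  motion:
    - [[0,0,-0.8],[0,0,0],38]
    - [[0,0,-2.0],[0,0,0],38]
    - [[0,0,-3.5],[0,0,0],38]
    - [[-1,0.6,-4],[0,0,-0.2],38]
    - [[-2.2,1.3,-4],[0,0,-0.5],38]

```text
time: 11.12
tcp_pos: [0.4878, 0.2662, 0.1343]
tcp_rot: [179.8, -0.5, 67.3]
ft_force: [0.1, -0.6, -1.3]
gripper_width: 0.466
```

```bash
python3 go.py .5405 -.2156 .13 84.9
```

```text
t 11.12 pos [0.4878 0.2662 0.1343] rot [179.8   -0.48  67.26] F [ 0.1 -0.6 -1.3] w 43.8mm
[-16.96, 9.39, 0.06] [0.05, -0.09, -3.53] rows>=11.6
```

Call:
arm_command:
  motion:
    - [[-17,9.4,0],[0,0,-3.5],38]
    - [[-17,9.4,0],[0,0,-3.5],38]
    - [[-17,9.4,0],[0,0,-3.5],38]
    - [[-17,9.4,0],[0,0,-3.5],38]
    - [[-17,9.4,0],[0,0,-3.5],38]

```text
time: 11.53
tcp_pos: [0.5071, 0.0527, 0.1306]
tcp_rot: [-180.0, -0.0, 84.4]
ft_force: [0.5, -0.3, 0.2]
gripper_width: 0.466
```

```bash
python3 go.py .5405 -.2156 .13 84.9
```

```text
t 11.53 pos [0.5071 0.0527 0.1306] rot [-1.7996e+02 -1.0000e-02  8.4430e+01] F [ 0.5 -0.3  0.2] w 43.8mm
[-10.55, 2.37, 0.02] [-0.01, -0.0, -0.09] rows>=6.5
```

Call:
arm_command:
  motion:
    - [[-10.0,2.3,0],[0,0,-0.1],38]
    - [[-10.0,2.3,0],[0,0,-0.1],38]
    - [[-10.0,2.3,0],[0,0,-0.1],38]
    - [[-10.0,2.3,0],[0,0,-0.1],38]
    - [[-10.0,2.3,0],[0,0,-0.1],38]

```text
time: 11.95
tcp_pos: [0.5337, -0.154, 0.1306]
tcp_rot: [-180.0, -0.0, 84.9]
ft_force: [0.8, -0.3, -0.9]
gripper_width: 0.471
```

Call:
arm_command:
  motion:
    - [[0,0,0],[0,0,0],38]
    - [[0,0,0],[0,0,0],38]
    - [[0,0,0],[0,0,0],38]

```text
time: 12.2
tcp_pos: [0.5338, -0.1512, 0.1305]
tcp_rot: [-180.0, -0.1, 84.9]
ft_force: [-0.3, 0.8, -0.5]
gripper_width: 0.467
```

```bash
python3 go.py .5405 -.2156 .13 84.9
```

```text
t 12.20 pos [ 0.5338 -0.1512  0.1305] rot [-1.7996e+02 -7.0000e-02  8.4890e+01] F [-0.3  0.8 -0.5] w 43.9mm
[-2.54, 0.5, 0.02] [-0.01, -0.01, -0.0] rows>=1.6
```

Call:
arm_command:
  motion:
    - [[-1.3,0.3,0],[0,0,0],38]
    - [[-2.54,0.5,0],[0,0,0],38]
    - [[-2.54,0.5,0],[0,0,0],38]
    - [[-2.54,0.5,0],[0,0,0],38]
    - [[-2.54,0.5,0],[0,0,0],38]

```text
time: 12.62
tcp_pos: [0.5411, -0.2136, 0.1308]
tcp_rot: [-180.0, -0.1, 85.1]
ft_force: [-0.3, 0.1, -0.1]
gripper_width: 0.468
```

Call:
arm_command:
  motion:
    - [[0,0,0.7],[0,0,0],38]
    - [[0,0,1.3],[0,0,0],38]
    - [[0,0,1.9],[0,0,0],38]
    - [[0,0,1.9],[0,0,0],38]
    - [[0,0,1.9],[0,0,0],38]

```text
time: 13.03
tcp_pos: [0.5408, -0.2137, 0.0831]
tcp_rot: [-179.9, -0.1, 85.1]
ft_force: [1.3, 0.3, -1.1]
gripper_width: 0.465
```

```bash
python3 go.py .5405 -.2156 .0595 84.9;python3 -c "
from h import *
snap('wrist','wt2');snap('side','st2')"
```

```text
t 13.03 pos [ 0.5408 -0.2137  0.0831] rot [-1.7991e+02 -8.0000e-02  8.5090e+01] F [ 1.3  0.3 -1.1] w 43.7mm
[-0.08, -0.01, 0.95] [-0.02, -0.02, 0.04] rows>=0.6
```

View pics/wt2.png

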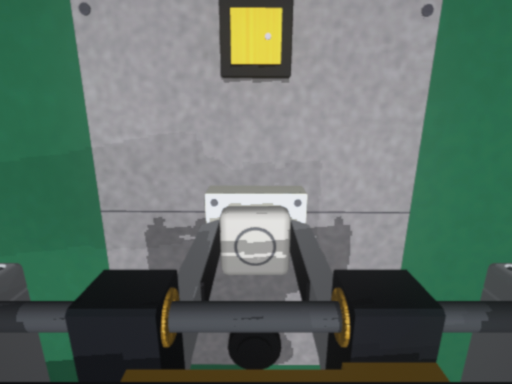

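View pics/st2.png

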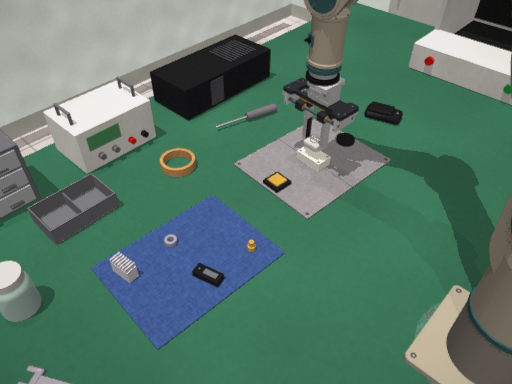

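Run:
```python
from h import *
f,c=load('wt2')
P=ray(c,[(214.5,203),(298,203)],.031);print(P,P.mean(0))
g=load('ws3'); # dots in released picture
Q=ray(g[1],[(227,198),(283,198),(229.2,292.4),(280.5,292.4)],.031);print(Q,Q.mean(0))
print("circle",ray(c,[(255.3,246)],.022+.0831-.0313))
```

```text
[[ 0.5116 -0.1991]
 [ 0.5733 -0.2044]] [ 0.5424 -0.2018]
[[ 0.5722 -0.2043]
 [ 0.5694 -0.2359]
 [ 0.5109 -0.1986]
 [ 0.5081 -0.2304]] [ 0.5402 -0.2173]
circle [[ 0.5406 -0.2154]]
```

Call:
arm_command:
  motion:
    - [[-0.08,0,0.3],[0,0,0.03],38]
    - [[-0.08,0,0.6],[0,0,0.03],38]
    - [[-0.08,0,0.9],[0,0,0.03],38]
    - [[-0.08,0,0.9],[0,0,0.03],38]
    - [[-0.08,0,0.9],[0,0,0.03],38]

```text
time: 13.55
tcp_pos: [0.5403, -0.2181, 0.0602]
tcp_rot: [-179.9, -0.0, 84.7]
ft_force: [0.2, -0.6, 0.6]
gripper_width: 0.467
```

Call:
arm_command:
  motion:
    - [[0,0,0],[0,0,0],38]
    - [[0,0,0],[0,0,0],38]

```text
time: 13.72
tcp_pos: [0.541, -0.2183, 0.061]
tcp_rot: [180.0, -0.0, 84.7]
ft_force: [0.4, 0.3, -0.2]
gripper_width: 0.464
```

```bash
python3 go.py .5405 -.2156 .0585 84.9
```

```text
t 13.72 pos [ 0.541  -0.2183  0.061 ] rot [179.98  -0.    84.74] F [ 0.4  0.3 -0.2] w 43.6mm
[0.11, -0.03, 0.1] [0.0, -0.0, -0.03] rows>=0.1
```

Call:
arm_command:
  motion:
    - [[0.09,-0.02,0.0],[0,0,0],38]
    - [[0.09,-0.02,0.07],[0,0,0],38]
    - [[0.09,-0.02,0.07],[0,0,0],38]
    - [[0.09,-0.02,0.07],[0,0,0],38]
    - [[0.09,-0.02,0.07],[0,0,0],38]

```text
time: 14.13
tcp_pos: [0.5406, -0.216, 0.0592]
tcp_rot: [180.0, 0.0, 84.8]
ft_force: [0.3, 0.2, -0.6]
gripper_width: 0.465
```

```bash
python3 go.py .5405 -.2156 .0585 84.9
```

```text
t 14.13 pos [ 0.5406 -0.216   0.0592] rot [179.99   0.    84.75] F [ 0.3  0.2 -0.6] w 43.7mm
[0.02, -0.0, 0.03] [0.0, 0.0, -0.03] rows>=0.0
```

Call:
arm_command:
  motion:
    - [[0.01,0,0.03],[0,0,0],38]
    - [[0.01,0,0.03],[0,0,0],38]
    - [[0.01,0,0.03],[0,0,0],38]

```text
time: 14.38
tcp_pos: [0.5405, -0.2157, 0.0584]
tcp_rot: [-180.0, -0.0, 84.7]
ft_force: [-0.4, 0.3, -0.1]
gripper_width: 0.466
```

Call:
arm_command:
  motion:
    - [[0,0,0],[0,0,0],54]
    - [[0,0,0],[0,0,0],54]
    - [[0,0,0],[0,0,0],60]
    - [[0,0,0],[0,0,0],60]
    - [[0,0,0],[0,0,0],60]

```text
time: 14.8
tcp_pos: [0.5405, -0.2158, 0.0584]
tcp_rot: [180.0, 0.0, 84.7]
ft_force: [0.0, 0.6, -0.2]
gripper_width: 0.639
```

```bash
python3 go.py .5405 -.2156 .0585 84.9;python3 -c "
from h import *
snap('wrist','wt3')"
```

```text
t 14.80 pos [ 0.5405 -0.2158  0.0584] rot [179.99   0.    84.74] F [ 0.   0.6 -0.2] w 60.1mm
[0.01, -0.0, -0.0] [0.0, 0.0, -0.03] rows>=0.0
```

View pics/wt3.png

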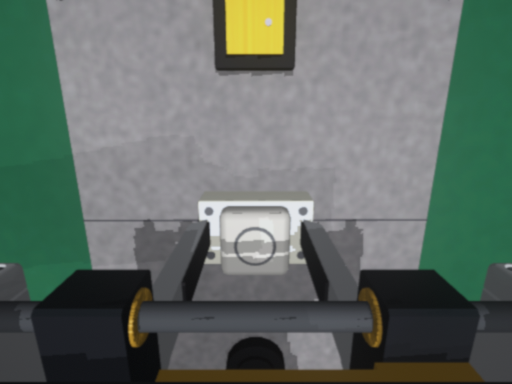

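Call:
arm_command:
  motion:
    - [[0,0,-0.5],[0,0,0],60]
    - [[0,0,-1.5],[0,0,0],70]
    - [[0,0,-3],[0,0,0],94]
    - [[0,0,-4.5],[0,0,0],94]
    - [[0,0,-4.5],[0,0,0],94]

```text
time: 15.27
tcp_pos: [0.5451, -0.2163, 0.1786]
tcp_rot: [179.3, 0.1, 84.7]
ft_force: [0.4, -0.2, -0.5]
gripper_width: 0.89
```

```bash
python3 go.py .518 .313 .18 6
```

```text
t 15.27 pos [ 0.5451 -0.2163  0.1786] rot [1.7929e+02 1.4000e-01 8.4750e+01] F [ 0.4 -0.2 -0.5] w 83.7mm
[20.98, -3.01, -0.15] [0.14, -0.07, 15.75] rows>=12.7
```

Call:
arm_command:
  motion:
    - [[21,-3,-0.1],[0,0,15.7],94]
    - [[21,-3,-0.1],[0,0,15.7],94]
    - [[21,-3,-0.1],[0,0,15.7],94]
    - [[21,-3,-0.1],[0,0,15.7],94]
    - [[21,-3,-0.1],[0,0,15.7],94]

```text
time: 15.68
tcp_pos: [0.5299, -0.0059, 0.1728]
tcp_rot: [180.0, -0.1, 48.5]
ft_force: [0.3, 0.1, -0.0]
gripper_width: 1.001
```

```bash
python3 go.py .518 .313 .18 6
```

```text
t 15.68 pos [ 0.5299 -0.0059  0.1728] rot [ 1.7996e+02 -6.0000e-02  4.8550e+01] F [ 0.3  0.1 -0. ] w 94.1mm
[9.25, -8.8, -0.28] [0.0, -0.02, 8.51] rows>=7.7
```

Call:
arm_command:
  motion:
    - [[9.2,-8.8,-0.2],[0,0,8.5],94]
    - [[9.2,-8.8,-0.2],[0,0,8.5],94]
    - [[9.2,-8.8,-0.2],[0,0,8.5],94]
    - [[9.2,-8.8,-0.2],[0,0,8.5],94]
    - [[9.2,-8.8,-0.2],[0,0,8.5],94]

```text
time: 16.1
tcp_pos: [0.52, 0.2028, 0.1761]
tcp_rot: [-180.0, -0.1, 12.8]
ft_force: [0.3, 0.8, -0.6]
gripper_width: 0.999
```

```bash
python3 go.py .518 .313 .18 6
```

```text
t 16.10 pos [0.52   0.2028 0.1761] rot [-1.7996e+02 -6.0000e-02  1.2800e+01] F [ 0.3  0.8 -0.6] w 94.0mm
[0.9, -4.32, -0.15] [-0.01, -0.01, 1.36] rows>=2.6
```

Call:
arm_command:
  motion:
    - [[0.9,-4.1,-0.1],[0,0,1.3],94]
    - [[0.9,-4.1,-0.1],[0,0,1.3],94]
    - [[0.9,-4.1,-0.1],[0,0,1.3],94]
    - [[0.9,-4.1,-0.1],[0,0,1.3],94]
    - [[0.9,-4.1,-0.1],[0,0,1.3],94]

```text
time: 16.52
tcp_pos: [0.5182, 0.3073, 0.178]
tcp_rot: [-179.9, -0.0, 6.8]
ft_force: [0.3, -1.3, -0.5]
gripper_width: 1.0
```

```bash
python3 go.py;python3 -c "
from h import *
snap('wrist','wb0')"
```

```text
t 16.52 pos [0.5182 0.3073 0.178 ] rot [-1.7995e+02 -1.0000e-02  6.8400e+00] F [ 0.3 -1.3 -0.5] w 94.0mm
```

View pics/wb0.png

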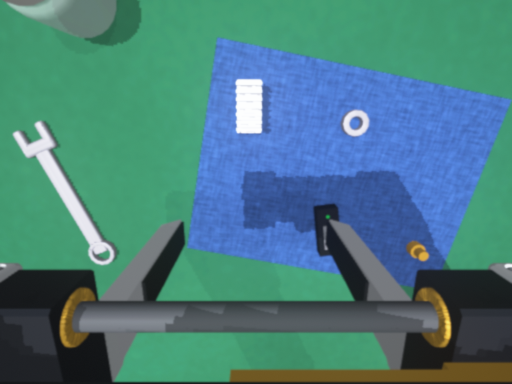

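Block fins seen from directly above at about (249,106), well aligned with the tool.

```bash
python3 - <<'E'
from h import *
f,c=load('wb0');H,S,V=hsvs(f)
o=-c["world_to_cam"][:3,:3].T@c["world_to_cam"][:3,3];print("cam",o)
w=((S<60)&(V>90));m=np.zeros_like(w);m[70:145,225:275]=1;w=w&m
w=cv2.morphologyEx(w.astype(np.uint8),cv2.MORPH_CLOSE,np.ones((7,7)))
for k in blobs(w,100):print(cen(k),cv2.contourArea(k),rect(c,k,.044),rect(c,k,.036))
cv2.imwrite("pics/z1.png",cv2.resize(f[60:160,200:300],None,fx=5,fy=5)[:,:,::-1])
E
python3 go.py .5985 .323 .1 6.7
```

```text
cam [0.5963 0.3169 0.3319]
[248.5332 105.4948] 1321.5 (array([0.5981, 0.3229]), 48.43788146972656, 24.185226440429688, np.float32(5.9616394)) (array([0.5981, 0.323 ]), 49.7839469909668, 24.857280731201172, np.float32(5.9616013))
t 16.57 pos [0.5188 0.305  0.1779] rot [179.97   0.     6.67] F [ 0.1 -0.1 -0.3] w 94.0mm
[3.25, -0.35, 3.12] [0.01, 0.0, -0.01] rows>=2.7
```

View pics/z1.png

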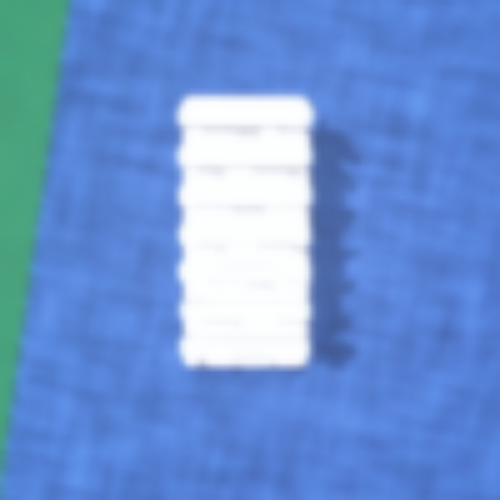

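Call:
arm_command:
  motion:
    - [[1.2,-0.35,1.2],[0,0,0.05],94]
    - [[2.5,-0.35,2.4],[0,0,0.05],94]
    - [[3.25,-0.35,3.1],[0,0,0.05],80]
    - [[3.25,-0.35,3.1],[0,0,0.05],70]
    - [[3.25,-0.35,3.1],[0,0,0.05],70]

```text
time: 16.98
tcp_pos: [0.5991, 0.3198, 0.0984]
tcp_rot: [179.9, 0.2, 6.1]
ft_force: [-0.5, -0.1, 0.6]
gripper_width: 0.823
```

Call:
arm_command:
  motion:
    - [[0,0,0],[0,0,0],60]
    - [[0,0,0],[0,0,0],60]

```text
time: 17.15
tcp_pos: [0.5986, 0.323, 0.1018]
tcp_rot: [-180.0, -0.1, 6.3]
ft_force: [-0.7, 1.0, 0.2]
gripper_width: 0.683
```

```bash
python3 go.py .5981 .323 .036 6.3
```

```text
t 17.15 pos [0.5986 0.323  0.1018] rot [-1.7996e+02 -6.0000e-02  6.3500e+00] F [-0.7  1.   0.2] w 64.2mm
[-0.02, 0.0, 2.63] [-0.01, -0.01, 0.01] rows>=1.6
```

Call:
arm_command:
  motion:
    - [[0,0,0.8],[0,0,0],60]
    - [[0,0,1.6],[0,0,0],60]
    - [[0,0,2.6],[0,0,0],60]
    - [[0,0,2.6],[0,0,0],60]
    - [[0,0,2.6],[0,0,0],60]

```text
time: 17.57
tcp_pos: [0.5978, 0.3232, 0.0356]
tcp_rot: [180.0, 0.1, 6.4]
ft_force: [-0.4, -0.5, -0.0]
gripper_width: 0.638
```

```bash
python3 go.py .5981 .323 .036 6.3;python3 -c "
from h import *
snap('wrist','wb1')"
```

```text
t 17.57 pos [0.5978 0.3232 0.0356] rot [1.7998e+02 7.0000e-02 6.4000e+00] F [-0.4 -0.5 -0. ] w 59.9mm
[0.01, 0.01, -0.01] [0.0, 0.01, 0.02] rows>=0.0
```

View pics/wb1.png

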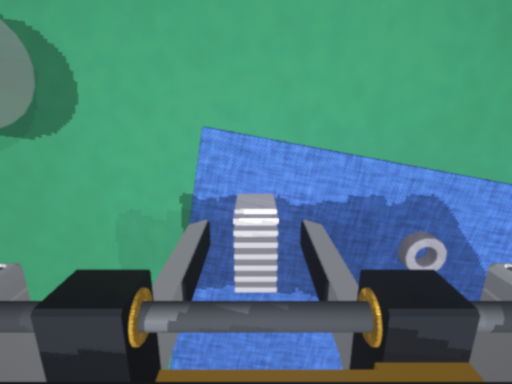

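Block is centred between the fingers. Close.

Call:
arm_command:
  motion:
    - [[0,0,0],[0,0,0],20]
    - [[0,0,0],[0,0,0],20]
    - [[0,0,0],[0,0,0],20]
    - [[0,0,0],[0,0,0],20]
    - [[0,0,0],[0,0,0],20]
  squeeze: 20

```text
time: 18.03
tcp_pos: [0.599, 0.3235, 0.0358]
tcp_rot: [-180.0, -0.0, 6.4]
ft_force: [0.3, -0.4, 0.2]
gripper_width: 0.322
```

Call:
arm_command:
  motion:
    - [[0,0,0],[0,0,0],20]
    - [[0,0,0],[0,0,0],20]
    - [[0,0,0],[0,0,0],20]
    - [[0,0,0],[0,0,0],20]
    - [[0,0,0],[0,0,0],20]

```text
time: 18.45
tcp_pos: [0.5988, 0.3234, 0.0354]
tcp_rot: [-180.0, -0.0, 6.4]
ft_force: [-0.4, -0.2, 2.9]
gripper_width: 0.251
```

```bash
python3 go.py .5981 .323 .036 6.3;python3 -c "
from h import *
snap('wrist','wb2')"
```

```text
t 18.45 pos [0.5988 0.3234 0.0354] rot [-1.80e+02 -1.00e-02  6.38e+00] F [-0.4 -0.2  2.9] w 23.5mm
[-0.03, 0.01, -0.02] [-0.0, -0.0, 0.02] rows>=0.0
```

View pics/wb2.png

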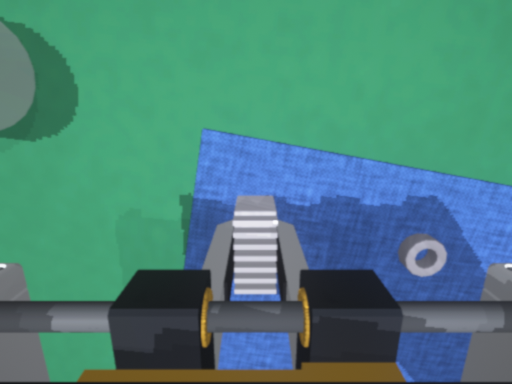

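```bash
python3 - <<'E'
from h import *
f,c=load('wb2')
P=ray(c,[(255.5,211),(255.5,294)],.044);t=np.radians(6.38)
print(((P-[.5988,.3234])@[np.cos(t),np.sin(t)]),((P-[.5988,.3234])@[np.sin(t),-np.cos(t)]))
f,c=load('wb2');print(f[190:300:3,256].mean(1))
print([ (v,int(f[v,256].mean())) for v in range(190,300)][:30])
E
python3 go.py .5988 .3234 .12 6.4 .5346 -.2816 .14 -5.1
```

```text
[ 0.027  -0.0234] [0.0001 0.0002]
[144.3333 145.6667 152.6667 154.3333 155.6667 146.3333 143.6667 197.6667
 227.6667 144.     186.     232.6667 223.     145.     174.6667 223.6667
 189.6667 138.6667 174.     219.3333 159.     137.6667 190.6667 218.
 148.3333 137.6667 209.3333 210.3333 139.3333 144.3333 217.3333 176.3333
 135.     180.     214.6667 123.     129.6667]
[(190, 144), (191, 146), (192, 147), (193, 145), (194, 147), (195, 151), (196, 152), (197, 152), (198, 153), (199, 154), (200, 156), (201, 158), (202, 155), (203, 152), (204, 149), (205, 146), (206, 143), (207, 142), (208, 143), (209, 147), (210, 163), (211, 197), (212, 224), (213, 231), (214, 227), (215, 202), (216, 161), (217, 144), (218, 141), (219, 150)]
t 18.50 pos [0.5988 0.3234 0.0354] rot [-1.80e+02 -2.00e-02  6.37e+00] F [-1.6 -0.6  4.8] w 24.1mm
[-0.0, 0.0, -3.38] [-0.0, -0.0, -0.01] rows>=2.0
[-5.24, 23.77, -4.19] [-0.0, -0.0, 2.29] rows>=14.8
```

Call:
arm_command:
  motion:
    - [[0,0,-0.8],[0,0,0],20]
    - [[0,0,-2.0],[0,0,0],20]
    - [[0,0,-3.4],[0,0,0],20]
    - [[-0.2,1,-4.2],[0,0,0.1],20]
    - [[-0.5,2.3,-4.2],[0,0,0.3],20]

```text
time: 18.92
tcp_pos: [0.595, 0.2701, 0.1448]
tcp_rot: [-179.6, -0.5, 5.2]
ft_force: [0.8, -0.5, -1.9]
gripper_width: 0.252
```

```bash
python3 go.py .5334 -.2815 .14 -5.1
```

```text
t 18.92 pos [0.595  0.2701 0.1448] rot [-179.62   -0.52    5.16] F [ 0.8 -0.5 -1.9] w 23.7mm
[-4.44, 21.76, 0.01] [-0.08, -0.1, 2.05] rows>=13.3
```

Call:
arm_command:
  motion:
    - [[-4.4,21.7,0],[0,0,2.05],20]
    - [[-4.4,21.7,0],[0,0,2.05],20]
    - [[-4.4,21.7,0],[0,0,2.05],20]
    - [[-4.4,21.7,0],[0,0,2.05],20]
    - [[-4.4,21.7,0],[0,0,2.05],20]

```text
time: 19.33
tcp_pos: [0.5679, 0.0562, 0.1398]
tcp_rot: [180.0, 0.0, -5.3]
ft_force: [1.4, -0.4, -1.0]
gripper_width: 0.255
```

```bash
python3 go.py .5334 -.2815 .14 -5.1
```

```text
t 19.33 pos [0.5679 0.0562 0.1398] rot [ 1.7999e+02  3.0000e-02 -5.3400e+00] F [ 1.4 -0.4 -1. ] w 23.9mm
[-0.12, 13.58, -0.01] [0.0, 0.01, -0.05] rows>=8.1
```

Call:
arm_command:
  motion:
    - [[-0.1,13.2,0],[0,0,0],20]
    - [[-0.1,13.2,0],[0,0,0],20]
    - [[-0.1,13.2,0],[0,0,0],20]
    - [[-0.1,13.2,0],[0,0,0],20]
    - [[-0.1,13.2,0],[0,0,0],20]

```text
time: 19.75
tcp_pos: [0.5469, -0.1512, 0.1398]
tcp_rot: [-180.0, 0.0, -5.4]
ft_force: [0.9, -0.7, -1.4]
gripper_width: 0.253
```

```bash
python3 go.py .5334 -.2815 .14 -5.1
```

```text
t 19.75 pos [ 0.5469 -0.1512  0.1398] rot [-1.7999e+02  3.0000e-02 -5.3600e+00] F [ 0.9 -0.7 -1.4] w 23.8mm
[-0.05, 5.24, -0.01] [-0.0, 0.01, -0.05] rows>=3.1
```

Call:
arm_command:
  motion:
    - [[-0.05,1.6,0],[0,0,-0.05],20]
    - [[-0.05,3.2,0],[0,0,-0.05],20]
    - [[-0.05,4.5,0],[0,0,-0.05],20]
    - [[-0.05,5.0,0],[0,0,-0.05],20]
    - [[-0.05,5.0,0],[0,0,-0.05],20]

```text
time: 20.17
tcp_pos: [0.5331, -0.2784, 0.1395]
tcp_rot: [179.9, 0.0, -5.5]
ft_force: [0.1, -0.1, -1.7]
gripper_width: 0.254
```

Call:
arm_command:
  motion:
    - [[0,0,0],[0,0,0],20]
    - [[0,0,0],[0,0,0],20]
    - [[0,0,0],[0,0,0],20]

```text
time: 20.42
tcp_pos: [0.5355, -0.2706, 0.14]
tcp_rot: [-179.9, 0.0, -4.9]
ft_force: [0.7, -0.5, -0.2]
gripper_width: 0.253
```

```bash
python3 go.py .5334 -.2815 .08 -5.1;python3 -c "
from h import *
snap('wrist','wb3')"
```

```text
t 20.42 pos [ 0.5355 -0.2706  0.14  ] rot [-1.799e+02  1.000e-02 -4.900e+00] F [ 0.7 -0.5 -0.2] w 23.8mm
[-0.05, 0.45, 2.4] [-0.02, 0.0, 0.04] rows>=1.5
```

View pics/wb3.png

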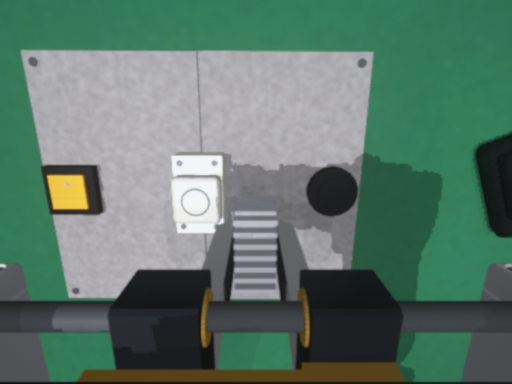

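Call:
arm_command:
  motion:
    - [[-0.05,0.42,0.4],[0,0,0.04],20]
    - [[-0.05,0.42,1.0],[0,0,0.04],20]
    - [[-0.05,0.42,1.7],[0,0,0.04],20]
    - [[-0.05,0.42,2.4],[0,0,0.04],20]
    - [[-0.05,0.42,2.4],[0,0,0.04],20]

```text
time: 20.88
tcp_pos: [0.5301, -0.2829, 0.0765]
tcp_rot: [-179.9, 0.3, -5.3]
ft_force: [-1.4, 1.4, -1.1]
gripper_width: 0.256
```

Call:
arm_command:
  motion:
    - [[0,0,0],[0,0,0],20]
    - [[0,0,0],[0,0,0],20]
    - [[0,0,0],[0,0,0],20]

```text
time: 21.13
tcp_pos: [0.5334, -0.2844, 0.0811]
tcp_rot: [180.0, -0.1, -5.3]
ft_force: [0.8, 0.0, -1.7]
gripper_width: 0.253
```

```bash
python3 go.py .5334 -.2815 .042 -5.1;python3 -c "
from h import *
snap('wrist','wb4')"
```

```text
t 21.13 pos [ 0.5334 -0.2844  0.0811] rot [ 1.7996e+02 -1.1000e-01 -5.3100e+00] F [ 0.8  0.  -1.7] w 23.8mm
[-0.01, -0.12, 1.57] [0.01, -0.02, -0.04] rows>=0.9
```

View pics/wb4.png

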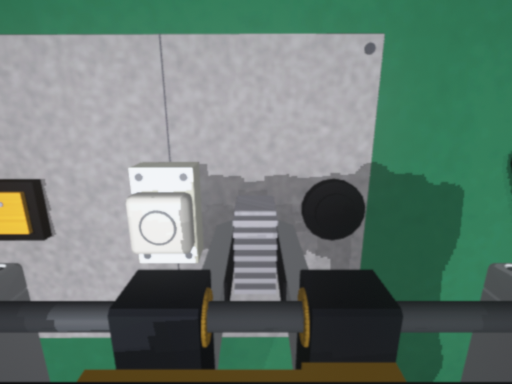

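```bash
cat > chk.py <<'E'
from h import *
C=np.array([.5403,-.2174]);t=np.radians(-5.1);ux=np.array([np.cos(t),np.sin(t)]);uy=np.array([-ux[1],ux[0]])
def loc(p): 
    d=np.atleast_2d(p)-C; return np.c_[d@ux,d@uy]*1000
E
python3 - <<'E'
from chk import *
f,c=load('wb4')
print("dots",loc(ray(c,[(139,178),(183,178),(148,256.5),(190,256)],.031)))
print("ring",loc(ray(c,[(157,228)],.049)),"ant",loc(ray(c,[(333,209)],.02)))
z=.044+.0811-.0354
print("block ends",loc(ray(c,[(255.5,211),(255.5,300)],z)))
cv2.imwrite("pics/z2.png",cv2.resize(f[150:310,120:380],None,fx=3,fy=3,interpolation=cv2.INTER_CUBIC)[:,:,::-1])
E
```

```text
dots [[ 30.4786  15.4986]
 [ 30.3526 -15.9823]
 [-31.7658  15.4166]
 [-31.4864 -17.0726]]
ring [[-0.545  -0.2413]] ant [[   2.6188 -128.1694]]
block ends [[ 25.9132 -67.6455]
 [-28.4365 -67.4843]]
```

View pics/z2.png

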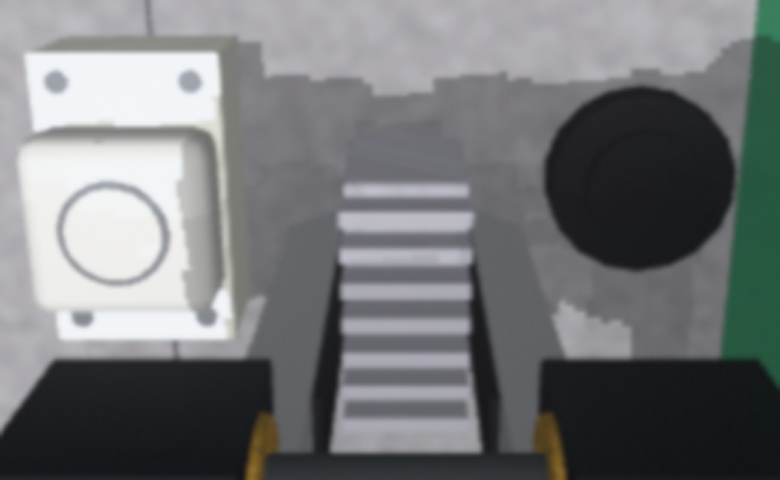

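Run:
```python
from chk import *
f,c=load('wb4')
z=.044+.0811-.0354
v=f[195:315,250:262].mean((1,2));print([(195+i,int(x)) for i,x in enumerate(v)])
print("TCP loc",loc([.5334,-.2844]))
for r in (213.5,224,235.7,247.5,258.5,270,281,292): print(r,loc(ray(c,[(255.5,r)],z)))
```

```text
[(195, 112), (196, 112), (197, 112), (198, 112), (199, 112), (200, 114), (201, 114), (202, 113), (203, 113), (204, 113), (205, 111), (206, 110), (207, 109), (208, 109), (209, 112), (210, 127), (211, 155), (212, 178), (213, 187), (214, 181), (215, 157), (216, 123), (217, 110), (218, 108), (219, 114), (220, 143), (221, 180), (222, 190), (223, 190), (224, 190), (225, 188), (226, 176), (227, 147), (228, 118), (229, 109), (230, 107), (231, 110), (232, 133), (233, 169), (234, 184), (235, 182), (236, 175), (237, 167), (238, 146), (239, 117), (240, 107), (241, 105), (242, 104), (243, 109), (244, 134), (245, 165), (246, 173), (247, 173), (248, 171), (249, 155), (250, 121), (251, 107), (252, 105), (253, 104), (254, 106), (255, 120), (256, 147), (257, 168), (258, 173), (259, 172), (260, 161), (261, 136), (262, 112), (263, 105), (264, 103), (265, 103), (266, 109), (267, 133), (268, 164), (269, 172), (270, 172), (271, 165), (272, 145), (273, 116), (274, 105), (275, 103), (276, 103), (277, 109), (278, 132), (279, 163), (280, 172), (281, 170), (282, 160), (283, 135), (284, 111), (285, 103), (286, 102), (287, 104), (288, 114), (289, 138), (290, 164), (291, 171), (292, 171), (293, 168), (294, 161), (295, 158), (296, 158), (297, 158), (298, 157), (299, 152), (300, 128), (301, 71), (302, 42), (303, 43), (304, 45), (305, 48), (306, 50), (307, 52), (308, 54), (309, 56), (310, 58), (311, 60), (312, 62), (313, 63), (314, 65)]
TCP loc [[ -0.9168 -67.3481]]
213.5 [[ 24.5158 -67.6413]]
224 [[ 18.5714 -67.6237]]
235.7 [[ 11.8005 -67.6036]]
247.5 [[  4.8091 -67.5829]]
258.5 [[ -1.8605 -67.5631]]
270 [[ -8.9959 -67.542 ]]
281 [[-15.9821 -67.5212]]
292 [[-23.1314 -67.5   ]]
```

```bash
python3 go.py .5354 -.2815 .042 -5.1
```

```text
t 21.18 pos [ 0.5333 -0.2844  0.0812] rot [ 1.7996e+02 -1.1000e-01 -5.3200e+00] F [ 0.1  0.2 -0.3] w 23.7mm
[0.07, -0.12, 1.57] [0.01, -0.02, -0.04] rows>=0.9
```

Call:
arm_command:
  motion:
    - [[0.07,-0.11,0.3],[0,0,-0.04],20]
    - [[0.07,-0.11,0.8],[0,0,-0.04],20]
    - [[0.07,-0.11,1.5],[0,0,-0.04],20]
    - [[0.07,-0.11,1.5],[0,0,-0.04],20]
    - [[0.07,-0.11,1.5],[0,0,-0.04],20]

```text
time: 21.6
tcp_pos: [0.5336, -0.2808, 0.0413]
tcp_rot: [-179.9, 0.2, -5.1]
ft_force: [-0.1, 0.4, -1.7]
gripper_width: 0.256
```

Call:
arm_command:
  motion:
    - [[0,0,0],[0,0,0],20]
    - [[0,0,0],[0,0,0],20]

```text
time: 21.77
tcp_pos: [0.5351, -0.2817, 0.0432]
tcp_rot: [180.0, -0.1, -5.1]
ft_force: [0.5, 0.4, -0.7]
gripper_width: 0.254
```

```bash
python3 go.py .5354 -.2815 .0376 -5.1
```

```text
t 21.77 pos [ 0.5351 -0.2817  0.0432] rot [ 1.7998e+02 -6.0000e-02 -5.1300e+00] F [ 0.5  0.4 -0.7] w 23.8mm
[0.01, -0.01, 0.22] [0.0, -0.01, -0.01] rows>=0.1
```

Call:
arm_command:
  motion:
    - [[0.01,-0.01,0.1],[0,0,0],20]
    - [[0.01,-0.01,0.2],[0,0,0],20]
    - [[0.01,-0.01,0.2],[0,0,0],20]
    - [[0.01,-0.01,0.2],[0,0,0],20]
    - [[0.01,-0.01,0.2],[0,0,0],20]

```text
time: 22.18
tcp_pos: [0.5349, -0.2813, 0.0377]
tcp_rot: [180.0, -0.0, -5.1]
ft_force: [-0.8, -0.7, -1.0]
gripper_width: 0.252
```

```bash
python3 go.py .5354 -.2815 .0376 -5.1
```

```text
t 22.18 pos [ 0.5349 -0.2813  0.0377] rot [ 1.80e+02 -1.00e-02 -5.12e+00] F [-0.8 -0.7 -1. ] w 23.7mm
[0.02, 0.01, 0.0] [0.0, -0.0, -0.0] rows>=0.0
```

Release (gently, to 42 mm opening).

Call:
arm_command:
  motion:
    - [[0.01,0,0.01],[0,0,0],20]
    - [[0.01,0,0.01],[0,0,0],42]
    - [[0.01,0,0.01],[0,0,0],42]
    - [[0.01,0,0.01],[0,0,0],42]
    - [[0.01,0,0.01],[0,0,0],42]

```text
time: 22.6
tcp_pos: [0.5352, -0.2813, 0.0375]
tcp_rot: [180.0, -0.0, -5.1]
ft_force: [-0.2, -0.4, 0.5]
gripper_width: 0.442
```

Call:
arm_command:
  motion:
    - [[0,0,-0.5],[0,0,0],42]
    - [[0,0,-1.2],[0,0,0],42]
    - [[0,0,-2.5],[0,0,0],42]
    - [[0,0,-4],[0,0,0],60]
    - [[0,0,-5],[0,0,0],94]

```text
time: 23.02
tcp_pos: [0.5361, -0.2817, 0.1663]
tcp_rot: [179.9, -0.2, -5.1]
ft_force: [1.4, 0.0, -0.6]
gripper_width: 0.552
```

```bash
python3 go.py .437 .205 .18 14;python3 -c "
from h import *
snap('wrist','wb5')"
```

```text
t 23.02 pos [ 0.5361 -0.2817  0.1663] rot [179.93  -0.19  -5.12] F [ 1.4  0.  -0.6] w 51.9mm
[-5.68, -19.03, -0.59] [0.02, -0.04, -3.82] rows>=11.9
```

View pics/wb5.png

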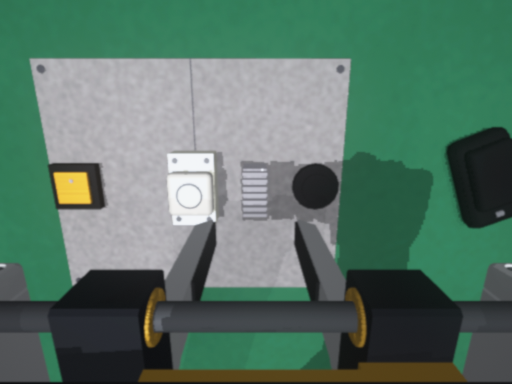

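```bash
python3 go.py .41 .197 .17 14.5
```

```text
t 23.07 pos [ 0.5387 -0.283   0.1707] rot [179.77  -0.61  -5.13] F [ 0.9 -0.7  2.7] w 56.0mm
[-6.84, -18.66, -0.12] [0.07, -0.11, -3.93] rows>=11.9
```

Call:
arm_command:
  motion:
    - [[-6.8,-18.6,0],[0,0,-3.9],94]
    - [[-6.8,-18.6,0],[0,0,-3.9],94]
    - [[-6.8,-18.6,0],[0,0,-3.9],94]
    - [[-6.8,-18.6,0],[0,0,-3.9],94]
    - [[-6.8,-18.6,0],[0,0,-3.9],94]

```text
time: 23.48
tcp_pos: [0.4806, -0.0785, 0.1632]
tcp_rot: [180.0, -0.1, 14.3]
ft_force: [0.8, 1.1, -0.1]
gripper_width: 0.951
```

```bash
python3 go.py .41 .197 .17 14.5
```

```text
t 23.48 pos [ 0.4806 -0.0785  0.1632] rot [ 1.7999e+02 -7.0000e-02  1.4350e+01] F [ 0.8  1.1 -0.1] w 89.4mm
[-0.0, -11.38, -0.27] [0.0, -0.01, -0.03] rows>=6.8
```

Call:
arm_command:
  motion:
    - [[0,-11.2,-0.2],[0,0,0],94]
    - [[0,-11.2,-0.2],[0,0,0],94]
    - [[0,-11.2,-0.2],[0,0,0],94]
    - [[0,-11.2,-0.2],[0,0,0],94]
    - [[0,-11.2,-0.2],[0,0,0],94]

```text
time: 23.9
tcp_pos: [0.429, 0.1235, 0.1669]
tcp_rot: [180.0, -0.1, 14.4]
ft_force: [-0.0, 0.1, -0.4]
gripper_width: 0.999
```

```bash
python3 go.py .41 .197 .17 14.5
```

```text
t 23.90 pos [0.429  0.1235 0.1669] rot [ 1.7999e+02 -8.0000e-02  1.4350e+01] F [-0.   0.1 -0.4] w 93.9mm
[-0.01, -3.04, -0.12] [0.0, -0.02, -0.03] rows>=1.8
```

Call:
arm_command:
  motion:
    - [[0,-1.5,-0.1],[0,0,0],94]
    - [[0,-2.7,-0.1],[0,0,0],94]
    - [[0,-2.7,-0.1],[0,0,0],94]
    - [[0,-2.7,-0.1],[0,0,0],94]
    - [[0,-2.7,-0.1],[0,0,0],94]

```text
time: 24.32
tcp_pos: [0.4129, 0.1865, 0.169]
tcp_rot: [180.0, -0.0, 14.4]
ft_force: [0.4, 0.7, 0.4]
gripper_width: 0.999
```

```bash
python3 go.py;python3 -c "
from h import *
snap('wrist','wr0')"
```

```text
t 24.32 pos [0.4129 0.1865 0.169 ] rot [ 1.7996e+02 -1.0000e-02  1.4370e+01] F [0.4 0.7 0.4] w 93.9mm
```

View pics/wr0.png

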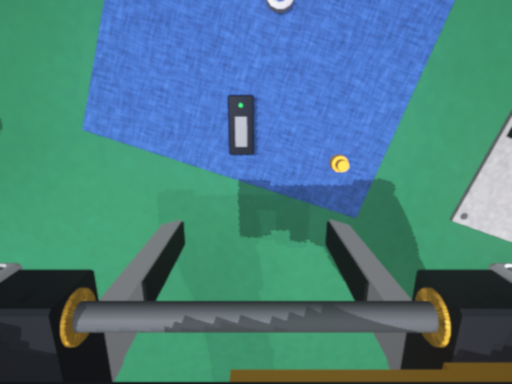

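```bash
python3 - <<'E'
from h import *
f,c=load('wr0');H,S,V=hsvs(f)
m=np.zeros(V.shape,bool);m[85:165,215:268]=1
w=m&((V<90)|(S<70)|((H<90)&(S>60)&(V>60)))
w=cv2.morphologyEx(w.astype(np.uint8),cv2.MORPH_CLOSE,np.ones((5,5)))
for k in blobs(w,100):print(cen(k),cv2.contourArea(k),cv2.boundingRect(k),rect(c,k,.02),rect(c,k,.016))
E
python3 go.py .468 .2125 .07 14.5
```

```text
[240.9642 124.4312] 1310.0 (229, 96, 25, 58) (array([0.4703, 0.2156]), 56.35689926147461, 24.310302734375, np.float32(14.274559)) (array([0.4701, 0.2158]), 57.10139846801758, 24.631444931030273, np.float32(14.274536))
t 24.37 pos [0.4131 0.1858 0.1689] rot [179.95  -0.    14.27] F [-0.2 -0.9  0.5] w 93.8mm
[2.39, -0.5, 3.95] [0.01, -0.0, -0.05] rows>=2.8
```

```bash
python3 go.py .4702 .2157 .08 14.4
```

```text
t 24.37 pos [0.4131 0.1858 0.1689] rot [179.95  -0.    14.27] F [-0.2 -0.9  0.5] w 93.8mm
[2.51, -0.6, 3.55] [0.01, -0.0, -0.03] rows>=2.6
```

Call:
arm_command:
  motion:
    - [[1.0,-0.3,1.4],[0,0,0],80]
    - [[2.0,-0.6,2.8],[0,0,0],60]
    - [[2.5,-0.6,3.55],[0,0,0],60]
    - [[2.5,-0.6,3.55],[0,0,0],60]
    - [[2.5,-0.6,3.55],[0,0,0],60]

```text
time: 24.78
tcp_pos: [0.4694, 0.215, 0.0788]
tcp_rot: [179.9, 0.2, 14.2]
ft_force: [0.3, -0.4, 1.0]
gripper_width: 0.681
```

Call:
arm_command:
  motion:
    - [[0,0,0],[0,0,0],60]
    - [[0,0,0],[0,0,0],60]

```text
time: 24.95
tcp_pos: [0.4696, 0.2163, 0.0812]
tcp_rot: [180.0, -0.1, 14.3]
ft_force: [-0.0, -0.7, 0.3]
gripper_width: 0.641
```

```bash
python3 go.py .4702 .2157 .031 14.4
```

```text
t 24.95 pos [0.4696 0.2163 0.0812] rot [ 1.800e+02 -6.000e-02  1.431e+01] F [-0.  -0.7  0.3] w 60.3mm
[0.01, 0.03, 2.01] [0.0, -0.01, -0.02] rows>=1.2
```

Call:
arm_command:
  motion:
    - [[0,0.03,0.7],[0,0,0],60]
    - [[0,0.03,1.4],[0,0,0],60]
    - [[0,0.03,2.0],[0,0,0],60]
    - [[0,0.03,2.0],[0,0,0],60]
    - [[0,0.03,2.0],[0,0,0],60]

```text
time: 25.37
tcp_pos: [0.4699, 0.2163, 0.0309]
tcp_rot: [-180.0, -0.1, 14.4]
ft_force: [0.6, -0.8, 0.2]
gripper_width: 0.639
```

```bash
python3 go.py .4702 .2157 .031 14.4;python3 -c "
from h import *
snap('wrist','wr1')"
```

```text
t 25.37 pos [0.4699 0.2163 0.0309] rot [-1.800e+02 -5.000e-02  1.436e+01] F [ 0.6 -0.8  0.2] w 60.0mm
[0.01, 0.03, -0.0] [-0.0, -0.01, -0.01] rows>=0.0
```

View pics/wr1.png

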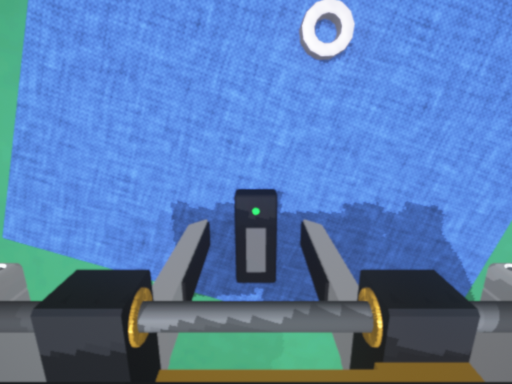

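Call:
arm_command:
  motion:
    - [[0,0,0],[0,0,0],20]
    - [[0,0,0],[0,0,0],20]
    - [[0,0,0],[0,0,0],20]
    - [[0,0,0],[0,0,0],20]
    - [[0,0,0],[0,0,0],20]
  squeeze: 12

```text
time: 25.83
tcp_pos: [0.4699, 0.2165, 0.0301]
tcp_rot: [-180.0, -0.0, 14.4]
ft_force: [-0.6, -0.2, -1.0]
gripper_width: 0.321
```

Call:
arm_command:
  motion:
    - [[0,0,0],[0,0,0],20]
    - [[0,0,0],[0,0,0],20]
    - [[0,0,0],[0,0,0],20]
    - [[0,0,0],[0,0,0],20]
    - [[0,0,0],[0,0,0],20]

```text
time: 26.25
tcp_pos: [0.4699, 0.2165, 0.03]
tcp_rot: [180.0, -0.0, 14.4]
ft_force: [-0.4, -1.3, 3.6]
gripper_width: 0.274
```

```bash
python3 go.py .4702 .2157 .031 14.4;python3 - <<'E'
from h import *
f,c=snap('wrist','wr2')
s=env.observe();p=s["tcp_pos"][:2];t=np.radians(s["tcp_rot"][2])
v=f[180:295,240:246].mean((1,2));print([(180+i,int(x)) for i,x in enumerate(v)][:30],[(180+i,int(x)) for i,x in enumerate(v)][85:])
P=ray(c,[(255.5,196),(255.5,283)],.02);print(((P-p)@[np.cos(t),np.sin(t)]))
E
```

```text
t 26.25 pos [0.4699 0.2165 0.03  ] rot [ 1.800e+02 -1.000e-02  1.438e+01] F [-0.4 -1.3  3.6] w 25.8mm
[0.0, 0.03, -0.04] [0.0, -0.0, -0.0] rows>=0.0
[(180, 154), (181, 158), (182, 160), (183, 162), (184, 161), (185, 158), (186, 156), (187, 153), (188, 137), (189, 93), (190, 53), (191, 41), (192, 40), (193, 41), (194, 43), (195, 48), (196, 53), (197, 58), (198, 61), (199, 62), (200, 63), (201, 62), (202, 63), (203, 62), (204, 62), (205, 62), (206, 60), (207, 54), (208, 49), (209, 47)] [(265, 45), (266, 45), (267, 45), (268, 45), (269, 45), (270, 45), (271, 45), (272, 43), (273, 40), (274, 38), (275, 37), (276, 37), (277, 37), (278, 37), (279, 37), (280, 37), (281, 37), (282, 43), (283, 65), (284, 96), (285, 106), (286, 111), (287, 113), (288, 113), (289, 121), (290, 131), (291, 132), (292, 132), (293, 143), (294, 152)]
[ 0.0297 -0.0284]
```

View pics/wr2.png

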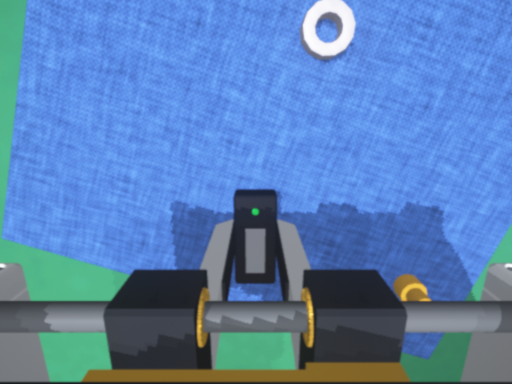

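Call:
arm_command:
  motion:
    - [[0,0,-0.8],[0,0,0],20]
    - [[0,0,-2.0],[0,0,0],20]
    - [[0,0,-3.4],[0,0,0],20]
    - [[0,0,-4.4],[0,0,0],20]
    - [[0,0,-4.4],[0,0,0],20]

```text
time: 26.72
tcp_pos: [0.4726, 0.218, 0.1442]
tcp_rot: [-179.9, -0.5, 14.4]
ft_force: [0.2, 1.0, -0.4]
gripper_width: 0.275
```

```bash
python3 go.py .6234 -.2248 .14 -5.1
```

```text
t 26.72 pos [0.4726 0.218  0.1442] rot [-179.89   -0.48   14.37] F [ 0.2  1.  -0.4] w 25.8mm
[1.45, 18.66, 0.14] [-0.04, -0.09, 3.89] rows>=11.2
```

Call:
arm_command:
  motion:
    - [[1.45,18.6,0],[0,0,3.9],20]
    - [[1.45,18.6,0],[0,0,3.9],20]
    - [[1.45,18.6,0],[0,0,3.9],20]
    - [[1.45,18.6,0],[0,0,3.9],20]
    - [[1.45,18.6,0],[0,0,3.9],20]

```text
time: 27.13
tcp_pos: [0.5369, 0.0175, 0.139]
tcp_rot: [180.0, 0.1, -5.1]
ft_force: [0.6, 0.8, -0.5]
gripper_width: 0.275
```

```bash
python3 go.py .6234 -.2248 .14 -5.1
```

```text
t 27.13 pos [0.5369 0.0175 0.139 ] rot [ 1.7997e+02  7.0000e-02 -5.1000e+00] F [ 0.6  0.8 -0.5] w 25.9mm
[4.31, 9.35, -0.04] [0.01, 0.01, -0.0] rows>=6.2
```

Call:
arm_command:
  motion:
    - [[4.2,9.1,0],[0,0,0],20]
    - [[4.2,9.1,0],[0,0,0],20]
    - [[4.2,9.1,0],[0,0,0],20]
    - [[4.2,9.1,0],[0,0,0],20]
    - [[4.2,9.1,0],[0,0,0],20]

```text
time: 27.55
tcp_pos: [0.6068, -0.1789, 0.1386]
tcp_rot: [-180.0, 0.1, -5.1]
ft_force: [0.8, 0.7, -1.0]
gripper_width: 0.276
```

```bash
python3 go.py .6234 -.2248 .14 -5.1
```

```text
t 27.55 pos [ 0.6068 -0.1789  0.1386] rot [-1.7998e+02  9.0000e-02 -5.1400e+00] F [ 0.8  0.7 -1. ] w 26.0mm
[0.82, 1.77, -0.06] [-0.0, 0.02, -0.01] rows>=1.2
```

Call:
arm_command:
  motion:
    - [[0.6,1.4,0],[0,0,0],20]
    - [[0.6,1.4,0],[0,0,0],20]
    - [[0.6,1.4,0],[0,0,0],20]
    - [[0.6,1.4,0],[0,0,0],20]
    - [[0.6,1.4,0],[0,0,0],20]

```text
time: 27.97
tcp_pos: [0.6185, -0.2107, 0.1391]
tcp_rot: [-179.9, 0.1, -5.0]
ft_force: [-0.2, -0.4, -0.7]
gripper_width: 0.277
```

Call:
arm_command:
  motion:
    - [[0,0,0],[0,0,0],20]
    - [[0,0,0],[0,0,0],20]

```text
time: 28.13
tcp_pos: [0.619, -0.2113, 0.1399]
tcp_rot: [-180.0, 0.0, -5.0]
ft_force: [0.1, 0.1, 0.0]
gripper_width: 0.273
```

```bash
python3 go.py .6234 -.2248 .08 -5.1;python3 -c "
from h import *
snap('wrist','wr3')"
```

```text
t 28.13 pos [ 0.619  -0.2113  0.1399] rot [-1.7997e+02  1.0000e-02 -4.9800e+00] F [0.1 0.1 0. ] w 25.7mm
[0.22, 0.53, 2.39] [-0.01, 0.0, 0.02] rows>=1.5
```

View pics/wr3.png

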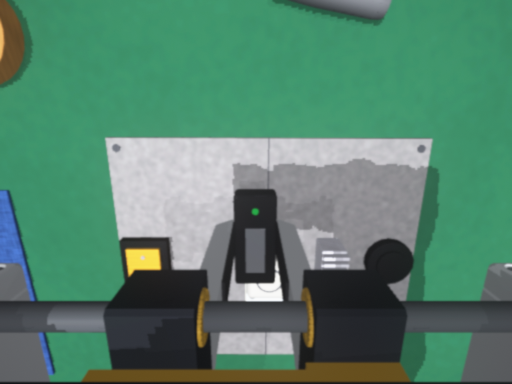

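Call:
arm_command:
  motion:
    - [[0.22,0.5,0.3],[0,0,0.02],20]
    - [[0.22,0.5,0.9],[0,0,0.02],20]
    - [[0.22,0.5,1.6],[0,0,0.02],20]
    - [[0.22,0.5,2.4],[0,0,0.02],20]
    - [[0.22,0.5,2.4],[0,0,0.02],20]

```text
time: 28.6
tcp_pos: [0.6206, -0.2261, 0.0757]
tcp_rot: [-179.9, 0.4, -5.2]
ft_force: [-1.2, 0.2, -0.1]
gripper_width: 0.274
```

Call:
arm_command:
  motion:
    - [[0,0,0],[0,0,0],20]
    - [[0,0,0],[0,0,0],20]
    - [[0,0,0],[0,0,0],20]

```text
time: 28.85
tcp_pos: [0.6244, -0.2265, 0.0811]
tcp_rot: [180.0, -0.1, -5.2]
ft_force: [-0.0, -0.0, -0.1]
gripper_width: 0.278
```

```bash
python3 go.py .6234 -.2248 .038 -5.1;python3 -c "
from h import *
snap('wrist','wr4')"
```

```text
t 28.85 pos [ 0.6244 -0.2265  0.0811] rot [ 1.7997e+02 -1.3000e-01 -5.2300e+00] F [-0.  -0.  -0.1] w 26.1mm
[-0.05, -0.07, 1.73] [0.01, -0.03, -0.03] rows>=1.0
```

View pics/wr4.png

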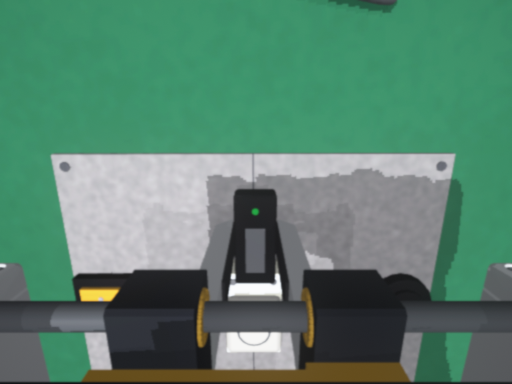

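Call:
arm_command:
  motion:
    - [[-0.04,-0.07,0.4],[0,0,-0.03],20]
    - [[-0.04,-0.07,0.9],[0,0,-0.03],20]
    - [[-0.04,-0.07,1.65],[0,0,-0.03],20]
    - [[-0.04,-0.07,1.65],[0,0,-0.03],20]
    - [[-0.04,-0.07,1.65],[0,0,-0.03],20]

```text
time: 29.32
tcp_pos: [0.6212, -0.2236, 0.037]
tcp_rot: [-180.0, 0.2, -5.1]
ft_force: [-0.2, -0.1, -0.2]
gripper_width: 0.277
```

Call:
arm_command:
  motion:
    - [[0,0,0],[0,0,0],20]
    - [[0,0,0],[0,0,0],20]

```text
time: 29.48
tcp_pos: [0.6231, -0.2244, 0.0393]
tcp_rot: [180.0, -0.1, -5.1]
ft_force: [-0.4, -0.4, -0.2]
gripper_width: 0.279
```

```bash
python3 go.py .6234 -.2248 .0323 -5.1;python3 - <<'E'
from chk import *
f,c=snap('wrist','wr5')
g=f.mean(2)
pts=[(247+g[v,247:262].argmin(),v) for v in range(135,180) if g[v,247:262].min()<np.median(g[v,247:262])-8]
print(len(pts),loc(ray(c,pts,.006))[::8])
E
```

```text
t 29.48 pos [ 0.6231 -0.2244  0.0393] rot [ 1.7999e+02 -8.0000e-02 -5.0700e+00] F [-0.4 -0.4 -0.2] w 26.2mm
[0.01, 0.02, 0.28] [0.0, -0.02, 0.01] rows>=0.2
20 [[130.0113  -0.185 ]
 [124.7597  -0.194 ]
 [119.4285  -0.2031]]
```

View pics/wr5.png

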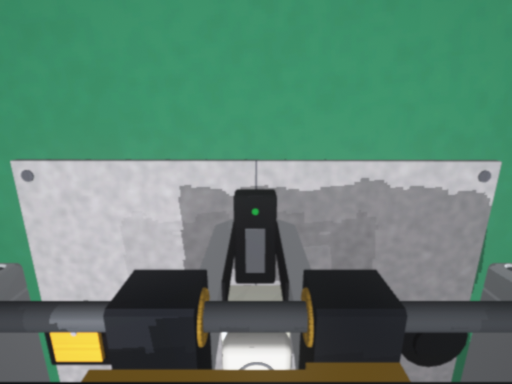

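Call:
arm_command:
  motion:
    - [[0.01,0.01,0.12],[0,0,0],20]
    - [[0.01,0.01,0.26],[0,0,0],20]
    - [[0.01,0.01,0.26],[0,0,0],20]
    - [[0.01,0.01,0.26],[0,0,0],20]
    - [[0.01,0.01,0.26],[0,0,0],20]

```text
time: 29.95
tcp_pos: [0.6226, -0.2244, 0.032]
tcp_rot: [-180.0, 0.0, -5.1]
ft_force: [0.6, -0.5, -0.7]
gripper_width: 0.275
```

```bash
python3 go.py .6234 -.2248 .0321 -5.1
```

```text
t 29.95 pos [ 0.6226 -0.2244  0.032 ] rot [-1.80e+02  2.00e-02 -5.08e+00] F [ 0.6 -0.5 -0.7] w 25.9mm
[0.03, 0.01, -0.0] [-0.0, 0.0, 0.0] rows>=0.0
```

Call:
arm_command:
  motion:
    - [[0.02,0.01,0],[0,0,0],20]
    - [[0.02,0.01,0],[0,0,0],20]
    - [[0.02,0.01,0],[0,0,0],45]
    - [[0.02,0.01,0],[0,0,0],45]
    - [[0.02,0.01,0],[0,0,0],45]

```text
time: 30.37
tcp_pos: [0.6232, -0.2247, 0.0322]
tcp_rot: [-180.0, -0.0, -5.1]
ft_force: [-0.4, 0.7, 0.7]
gripper_width: 0.451
```

Call:
arm_command:
  motion:
    - [[0,0,-0.1],[0,0,0],45]
    - [[0,0,-0.8],[0,0,0],45]
    - [[0,0,-2],[0,0,0],45]
    - [[0,0,-3.5],[0,0,0],60]
    - [[0,0,-5],[0,0,0],60]

```text
time: 30.78
tcp_pos: [0.6225, -0.2245, 0.158]
tcp_rot: [-180.0, 0.1, -5.1]
ft_force: [0.9, -0.3, -0.3]
gripper_width: 0.584
```

```bash
python3 go.py .44 -.21 .27 -5.1
```

```text
t 30.78 pos [ 0.6225 -0.2245  0.158 ] rot [-1.7997e+02  1.0000e-01 -5.0700e+00] F [ 0.9 -0.3 -0.3] w 54.9mm
[-7.33, 0.07, -4.47] [-0.01, 0.02, 0.01] rows>=5.1
```

Call:
arm_command:
  motion:
    - [[-1,0,-2],[0,0,0],94]
    - [[-3,0,-3.5],[0,0,0],94]
    - [[-4.5,0,-4.5],[0,0,0],94]
    - [[-6,0,-4.5],[0,0,0],94]
    - [[-7,0,-4.5],[0,0,0],94]

```text
time: 31.2
tcp_pos: [0.4601, -0.2104, 0.27]
tcp_rot: [179.9, -0.3, -5.0]
ft_force: [-0.4, -1.1, 0.2]
gripper_width: 0.937
```

Call:
arm_command:
  motion:
    - [[0,0,0],[0,0,0],94]
    - [[0,0,0],[0,0,0],94]
    - [[0,0,0],[0,0,0],94]
    - [[0,0,0],[0,0,0],94]
    - [[0,0,0],[0,0,0],94]

```text
time: 31.62
tcp_pos: [0.4616, -0.2102, 0.2672]
tcp_rot: [-180.0, -0.0, -5.0]
ft_force: [-0.3, 0.4, 0.2]
gripper_width: 1.001
```

```bash
python3 go.py;python3 -c "
from h import *
snap('wrist','wf');snap('top','tf');snap('side','sf')"
```

```text
t 31.62 pos [ 0.4616 -0.2102  0.2672] rot [-1.7998e+02 -2.0000e-02 -5.0200e+00] F [-0.3  0.4  0.2] w 94.1mm
```

View pics/wf.png

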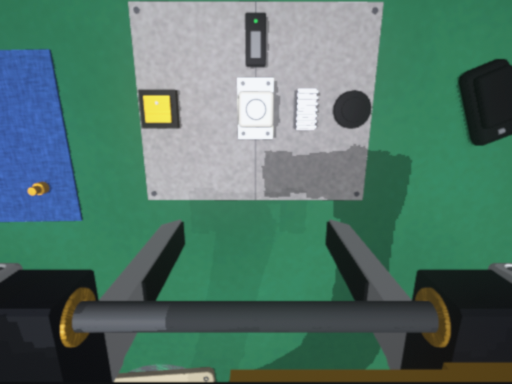

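View pics/sf.png

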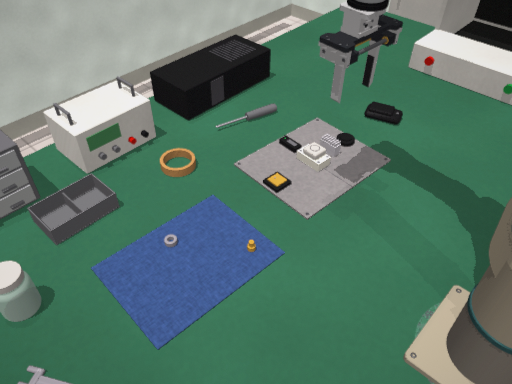

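All four placed; plate in full view. Numeric check in the plate frame.

Run:
```python
from chk import *
f,c=load('wf');H,S,V=hsvs(f)
def M(cond,r0,r1,c0,c1,cl=5):
    m=np.zeros(V.shape,bool);m[r0:r1,c0:c1]=1
    return blobs(cv2.morphologyEx((cond&m).astype(np.uint8),cv2.MORPH_CLOSE,np.ones((cl,cl))),60)
def rep(n,k,z):
    r=rect(c,k,z);print(n,"loc",loc(r[0]).round(1)[0],"size %.1f %.1f"%(r[1]+1.4,r[2]+1.4),"yaw rel %.1f"%(r[3]+5.1),r[0])
w=(S<35)&(V>205)
for k in M(w,70,150,230,282)[:1]: rep("spacer",k,.031)
for k in M(w,80,140,290,325,7)[:1]: rep("block",k,.046)
for k in M(V<75,8,72,238,275,9)[:1]: rep("recv",k,.022)
print("ring",loc(ray(c,[(256,110)],.049)))
k=M(V<60,85,135,325,378)[0];print("round",loc(ray(c,cen(k),.018)))
k=M((S>120)&(H>15)&(H<35),85,135,135,185)[0];print("sq",loc(ray(c,cen(k),.02)))
cv2.imwrite("pics/zf.png",cv2.resize(f[0:205,120:390],None,fx=2.9,fy=2.9,interpolation=cv2.INTER_CUBIC)[:,:,::-1])
t,ct=load('tf');cv2.imwrite("pics/ztf.png",cv2.resize(t[140:270,75:420],None,fx=2.3,fy=2.3,interpolation=cv2.INTER_CUBIC)[:,:,::-1])
```

```text
spacer loc [-0.2  0.7] size 78.0 48.1 yaw rel 0.1 [ 0.5401 -0.2167]
block loc [ -0.2 -64. ] size 50.2 27.2 yaw rel -0.2 [ 0.5344 -0.2811]
recv loc [81.8 -0.5] size 61.0 24.8 yaw rel 0.6 [ 0.6217 -0.2251]
ring [[-1.5899 -1.1289]]
round [[  -0.1979 -128.4723]]
sq [[  0.0645 129.5009]]
```

View pics/zf.png

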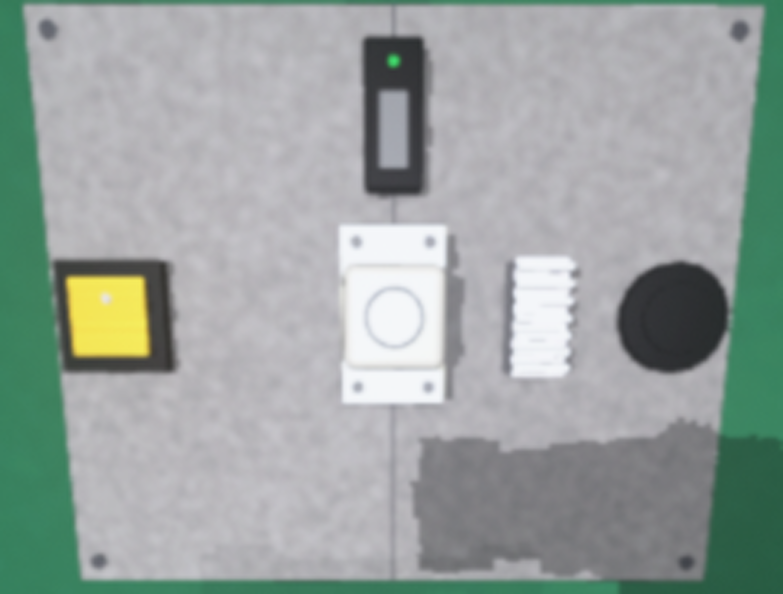

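View pics/ztf.png

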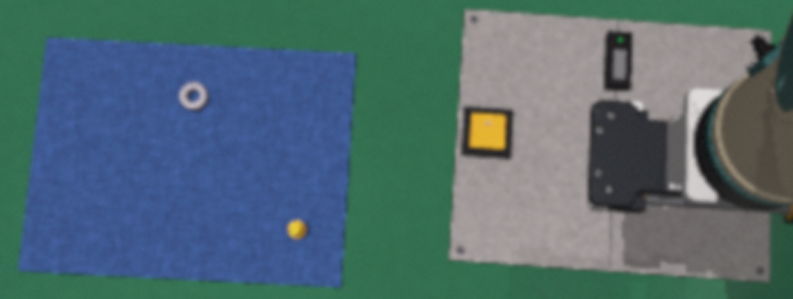

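```bash
python3 -c "
from workcell import env
print(env.finish_job())"
```

```text
the job is handed in; nothing more can be done
None
```

The link test is set up on the plate and handed in at about 32 s on the robot's clock, out of the 99 s allowed. I placed the spacer, tracker, finned block and receiver in that order.

The last wrist view, in plate coordinates from the plate's middle:

| Item | Measured | Target |
|---|---|---|
| Spacer | (−0.2, 0.7) mm, 0.1° off the centre line | (0, 0) |
| Tracker ring | (−1.6, −1.1) mm, flat on the spacer | (0, 0) |
| Block | (−0.2, −64.0) mm, upright, broad face turned 0.2° or less from the round antenna | (0, −64 to −65) |
| Receiver | (81.8, −0.5) mm, 0.6° off the centre line | (84, 0) |

- **Receiver:** the checks disagree a little. The gripper's position at release put it at about 84 mm. In the last picture the gaps to the spacer and to the far edge look equal to within about 1 mm. I left it where it was.
- **Block:** the wrist views first disagreed by about 2.5 mm on where along the block it was gripped. I went with the reading where the fin count matched the overhead view.
- **Not moved:** the brass adapter and the coupling nut still lie where they were in the last top view.
- **Forces:** the readings I saw stayed under about 8 N, and the gripper was clear of everything at hand-in.

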